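# Slide the gluing tray across to the glue pump

## Robot

A 6-joint arm with a two-finger parallel gripper is mounted at the origin on the work surface. World frame = base frame: x ahead of the robot, y to its left, z up, the work surface at z = 0. Lengths are in m, angles in rad, forces in N, time in s.
With the tool pointing down it reaches from about 0.375 to 0.9 m from the base axis. Payload 3.1 kg.
Tool frame: the origin (TCP) lies between the finger pads; the fingertips stand 8 mm ahead of it and the grasp point (between the pads) lies 11 mm behind it (manip.tip_extent is the distance from the TCP to the fingertips, in m); z points along the fingers, x is the direction in which the jaws open and shut, and the axes are right-handed (so a half turn about z gives the same grasp; the last joint's range is limited). The gripper opens to 85 mm and grips with 20 to 120 N. Pads are 22 mm wide; open, the fingers measure 114 mm over their backs; the gripper's body (76 mm by 85 mm) begins 54 mm behind the grasp point. The pads swing forward as they close: fully open they stand 13 mm farther back than shut.
Start: joints at [-1.45, 0.527, 1.433, -0, 1.181, -0.178], TCP at [0.185, -0.597, 0.201] pointing down, gripper open.
Joint ranges: [-3.08, 3.08], [-0.75, 2.2], [0.22, 2.44], [-1.43, 4.57], [0, 2.65], [-2.85, 2.85]. Speed limits (rad/s): [2.79, 2.79, 3.14, 3.14, 3.14, 3.14].

## Interface

Orientations are given as a unit quaternion [x, y, z, w].
In Python, from station import manip gives the robot as it stands.
- The arm moves only by the tool move_arm, never from a script. Its argument "deltas" is a list that holds one entry, the list of rows, each a list of 4 numbers: the shift along the tool's x, y, z in m, then the turn about the tool's z in degrees. A call has 1 to 20 rows; each row is the pose to reach, as a shift and turn from the pose measured when the call began, along the tool's axes at that moment; what a row does not reach only later rows make up. A row lasts 1/12 s, in which the tool goes at most 41.7 mm and 7.16 degrees, less where a joint would pass 70% of its speed; a pose out of reach is approached as far as the arm can. A call with a gripper value outside its range is refused whole. "gripper" is the opening, from 0 (shut) to 1 (fully open), set as the call begins (left out, the last holds). The fingers move at their own pace and stop on an object; "squeeze" is the grip in N (left out, the last holds). Time passes only in rows, so rows that repeat a pose let the fingers close. It gives the time, the measured TCP pose, the force and the opening at its end, in the units of the state.
- manip.sense(): the state, without advancing time (a new reading comes with each control period).
- manip.snapshot(name): name is "scene" or "top" or "wrist"; returns a dict with "img" (384x512x3 uint8, red, green, blue), "vertical_fov" (degrees; the focal length in pixels is half the picture's height over the tangent of half this angle, whatever the lens; pixels are square), "cx", "cy" (the principal point, pixels), "origin" and "orientation" of the camera in the world. Camera axes: x right, y down, z forward; pixel columns grow to the right and rows downward; lengths in m; the calibration is good to about 2 mm. A picture is of the moment at which its call begins. There is no depth.
- manip.sign_off(): hands the job in, once; it reports no verdict.
The state is a dict: "t": time; "q": joint angles; "qd": joint speeds; "tau": joint torques, N m; "tcp_pos": TCP position; "tool_rot": TCP orientation; "force": force on the tool from outside, world axes, zero at the start; "ft_torque": the same for the moment, N m; "finger_gap": opening from 0.0 (shut) to 1.0 (fully open).
Only numpy, scipy, OpenCV 4.12 (cv2) and the standard library are available. Lean on these libraries where they do the work, as an engineer would, in place of code of your own. Each camera call takes 0.05 s, during which the arm holds its last target.

## Task

Slide the wooden gluing tray from this bench across the gap onto the next bench, keeping it down on the bench tops and level so that neither end sags into the gap, until its dish stands centred under the spout of the glue pump. Then press the pump head right down and let it spring back up. Leave the tray wholly on the next bench with the dish in its bay under the spout, and disturb nothing else.

Things in the scene. Friction and masses are not known exactly. Their poses are not given: they have to be found in the camera images.
- tray: Open plywood tray 130 mm (own x) by 176 mm (own y), 0.35 to 0.55 kg empty, on two round runners 8 mm thick along its length. Origin: under its middle, at the runners' undersides; z up. Front end = own -y, facing the next bench at the start. Floor top 13 mm up; walls 8 mm thick, tops 45 mm up, rear wall 57 mm. The floor is free from own y -7 to +80 and x -15 to +57 mm.
- tray_rear_grip (a point): Middle of the top edge of the tray's 8 mm thick, taller rear wall, which can be pinched from above (tray's own x 0, y +84 mm, 57 mm above the runners' undersides); axes as the tray's.
- bay (a point): Middle of the floor of the square dish bay in the tray's front +x corner (tray's own x +24 mm, y -46 mm, z 13 mm; bay sides 18 mm high); axes as the tray's.
- dish: Loose round white ceramic bowl, 62 mm across and 26 mm high, 0.12 kg, standing in the tray's bay with about 2 mm of play. Origin: centre of its underside.
- brush: Loose flat glue brush 105 mm long, 24 mm wide, 10 mm thick, lying lengthwise in the lane along the tray's -x side. Origin: under its middle.
- bench_b: The next bench (fixed), on the robot's right (-y). Origin: on its top surface at the near edge, the one that faces the robot's bench across the gap. Own x runs along that edge, own y points back to the robot's bench (points on this bench top have negative own y), z up. Its top lies 1 to 4 mm lower than the robot's bench top.
- bottle: Fixed 0.5 litre pump bottle, 68 mm across, held in a wooden cup 84 mm across screwed to the next bench. Origin: on its upright axis at the bench top. The spout points along its own -x.
- spout (a point): Outlet of the pump's spout, facing down, 100 mm out from the bottle's axis along the bottle's -x and 170 mm above the bench with the pump up (it goes down with the pump head). The spout is a round tube 11 mm thick, running level from the pump head.
- pump_top (a point): Middle of the flat top of the pump head, 30 mm across, on the bottle's axis, 208 mm above that bench with the pump up.
- pump (a joint): Travel of the pump head in m: 0 up, 0.018 fully down. Sprung: about 4 N to start, 9 N fully down; springs back by itself.
- mallet: Bystander: loose wooden mallet, 230 mm long, head 105 x 55 x 55 mm, lying on the robot's bench. Origin: on the bench under the handle, 105 mm from the middle of the head, which lies along own +y.
- panel: Bystander: loose pine board 150 x 190 x 18 mm lying flat on the robot's bench. Origin: under its middle.
- square: Bystander: loose try square, wooden stock 110 x 22 x 20 mm with a 150 mm steel blade, lying on the next bench. Origin: under the middle of the stock.
- bench_edge (a point): A point on the straight edge of the robot's bench top (z = 0), which runs along world x at y = -0.110 m. From here the gap to the next bench is open down to the floor, 105 to 120 mm wide: more than half the tray's length, so a tray merely pushed tips in. Its rear must be held down while the front is over the gap, and held up when the rear is.
Mind the look-alikes: they are no part of the job. What is meant by the brush is not blue, white or yellow, and is the smaller of those in its own colour.

How it is judged:
On the way, in this order (a step that is already met when the one before it is completed fails the run):
1. the tray stands still and level, wholly on the next bench, with the dish in its bay and within 15 mm of the spout's plumb line (horizontal distance between dish and spout below 0.015 m and distance between dish and bay below 0.012 m and y of tray_rear_grip in the frame of bench_b below -0.004 m and angle between tray's own z axis and vertical below 0.04 rad and linear speed of tray below 0.02 m/s), for 0.3 s.
2. the pump head is pressed right down (at least 14 of its 18 mm) with the dish under the spout (value of joint pump above 0.014 m and horizontal distance between dish and spout below 0.015 m), for 0.1 s.
At the end, for the whole second after the job is handed in: The pump is up again (within 3 mm); the tray stands flat and still, wholly on the next bench (its rear wall past the near edge), the dish in its bay (within 12 mm of the bay's middle) with its centre within 15 mm of the spout's plumb line, and the brush still in the tray (value of joint pump below 0.003 m and horizontal distance between dish and spout below 0.015 m and distance between dish and bay below 0.012 m and horizontal distance between brush and tray below 0.07 m and y of tray_rear_grip in the frame of bench_b below -0.004 m and z of tray in the frame of bench_b between -0.004 and 0.004 m and angle between tray's own z axis and vertical below 0.04 rad and linear speed of tray below 0.01 m/s); the robot touches nothing.
It fails at once if the tray tips more than 0.1 rad (an end sags into the gap) (angle between tray's own z axis and vertical above 0.1 rad).
It fails at once if the tray is lifted off the bench tops (more than 25 mm) instead of slid (height (world z) of tray above 0.025 m).
It fails at once if the pump is pressed (more than 5 mm) with no dish under its spout (value of joint pump above 0.005 m and horizontal distance between dish and spout above 0.028 m).
It fails at once if the mallet, the pine board or the try square is moved more than 30 mm (distance of any of mallet, panel, square from where it was at the start of the episode above 0.03 m).
It also fails if it takes over 64 s, if anything falls off the work surface, if the arm or the gripper's body presses on something with over 40 N, if the wrist force passes 120 N, or if a joint passes its speed limit or range.

## Working session

There is one attempt and no reset: what is moved stays moved. The work goes in short steps, Python scripts to look and compute and a tool call to move; the robot and the scene stay as the last step left them, time stands still between calls to the robot, and variables do not carry over. Pictures are saved under pics/ and viewed, and the job is handed in when it is done.

Besides the shell and the picture viewer there is one more tool, called after "Emit:" as name(argument=value, ...) on one line, values as JSON. move_arm: Moves the arm, as the interface text tells. Its arguments: {"type":"object","properties":{"deltas":{"type":"array"},"gripper":{"type":"number"},"squeeze":{"type":"number"}},"required":["deltas"]}

```bash
mkdir -p pics
cat > h.py <<'E'
import numpy as np, cv2, pickle
from scipy.spatial.transform import Rotation as R
from station import manip
def snap(n,f):
    s=manip.snapshot(n); pickle.dump(s,open(f'pics/{f}.pkl','wb')); cv2.imwrite(f'pics/{f}.png',s['img'][:,:,::-1]); return s
def load(f): return pickle.load(open(f'pics/{f}.pkl','rb'))
def foc(s): return s['img'].shape[0]/2/np.tan(np.radians(s['vertical_fov'])/2)
def Rm(s):
    o=np.array(s['orientation']); return R.from_quat(o).as_matrix() if o.size==4 else o
def ray(s,u,v,z):
    d=Rm(s)@np.array([(u-s['cx'])/foc(s),(v-s['cy'])/foc(s),1]); o=np.array(s['origin']); return o+d*(z-o[2])/d[2]
def proj(s,p):
    c=Rm(s).T@(np.array(p)-np.array(s['origin'])); return c[:2]/c[2]*foc(s)+[s['cx'],s['cy']]
def crop(f,x0,y0,x1,y1,k,out):
    im=load(f)['img'][y0:y1,x0:x1,::-1]; cv2.imwrite(f'pics/{out}.png',cv2.resize(im,None,fx=k,fy=k,interpolation=cv2.INTER_CUBIC))
E
python3 - <<'E'
from h import *
for n in ['scene','top','wrist']:
    s=snap(n,n+'0'); print(n,s['vertical_fov'],s['cx'],s['cy'],s['origin'],s['orientation'])
print(manip.sense(), manip.tip_extent)
E
```

```text
scene 48.05970631545974 265.75904820802685 194.86891087287128 [1.36663178 0.64710918 1.02145836] [ 0.40212198  0.81810177 -0.36922533 -0.18077627]
top 53.90404978202582 260.5249254149484 188.75150146748547 [0.49634854 0.04066247 1.34254859] [ 0.71663495 -0.69679286  0.0225685  -0.02011758]
wrist 71.62104784210051 254.5492899982206 193.0488587508502 [ 0.25173951 -0.57688186  0.37156963] [ 0.79694036 -0.58786455 -0.0835745   0.11098032]
{'t': 0.15, 'q': array([-1.44950956e+00,  5.28243533e-01,  1.43361711e+00,  1.30958820e-05,
        1.18140276e+00, -1.78467132e-01]), 'qd': array([-0.00022786, -0.00293779, -0.00068866,  0.00061497, -0.00013277,
       -0.0009115 ]), 'tau': array([ 1.26013674e-03, -4.42743766e+01, -1.78276813e+01, -2.63237516e-04,
        5.58578322e-03, -5.85723853e-06]), 'tcp_pos': array([ 0.18453081, -0.59650769,  0.20016115]), 'tool_rot': array([ 8.04760656e-01, -5.93598845e-01, -5.69168872e-04, -6.11501168e-04]), 'force': array([-1.12863826, -0.52026798, -0.01641194]), 'ft_torque': array([-0.00810708,  0.01321665, -0.03420344]), 'finger_gap': 0.9987477678049522} 0.008
```

View pics/scene0.png

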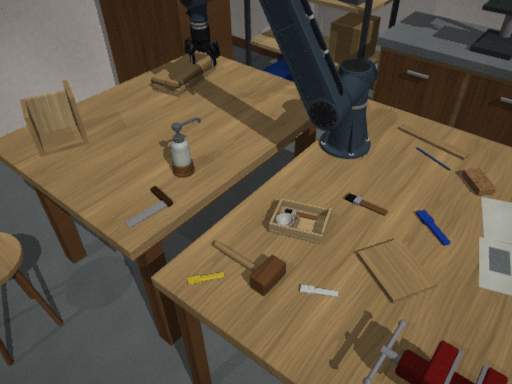

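View pics/top0.png

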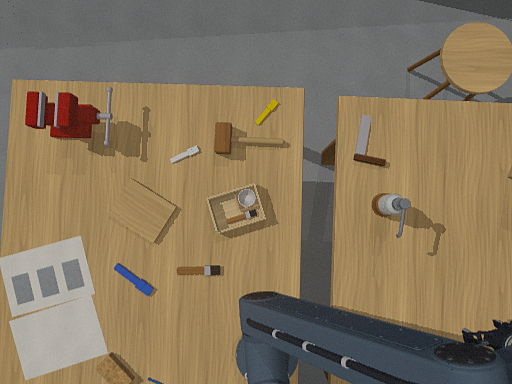

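View pics/wrist0.png

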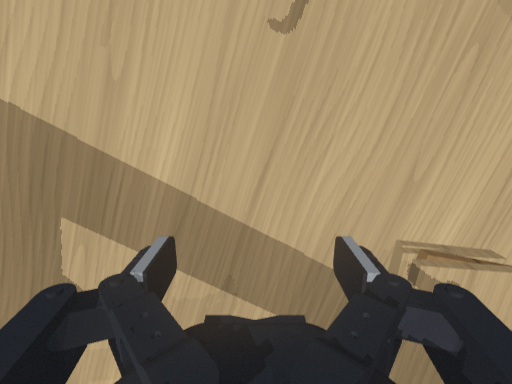

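Run:
```python
from h import *
crop('top0',195,170,285,245,8,'c1')
crop('top0',325,100,465,280,3,'c2')
crop('scene0',250,185,350,255,7,'c3')
crop('scene0',110,105,230,235,4,'c4')
```

```text
(no output)
```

View pics/c1.png

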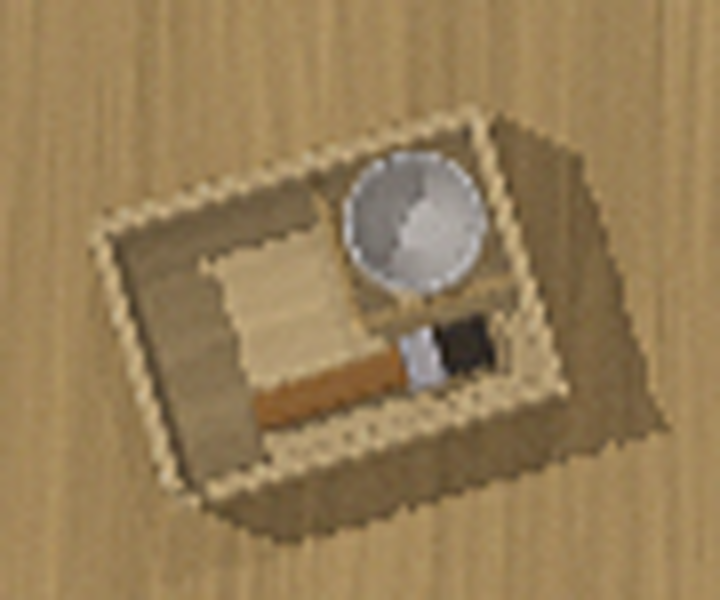

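View pics/c2.png

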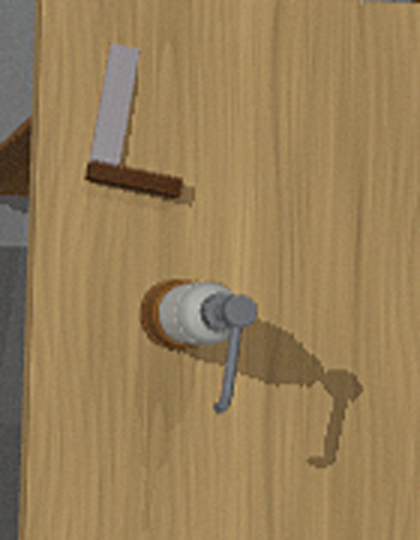

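View pics/c3.png

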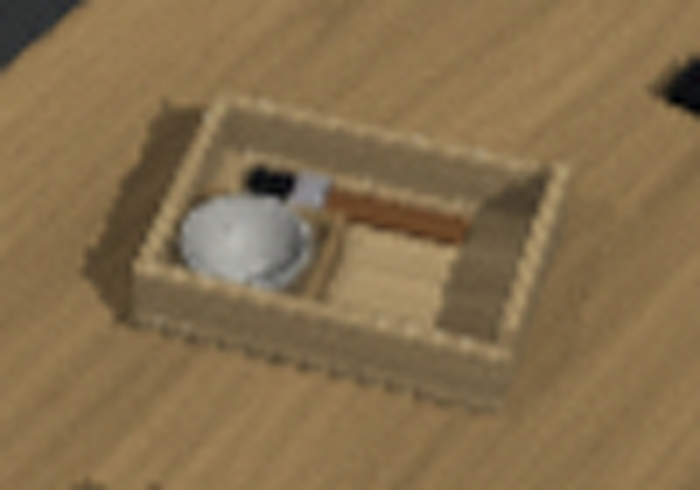

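View pics/c4.png

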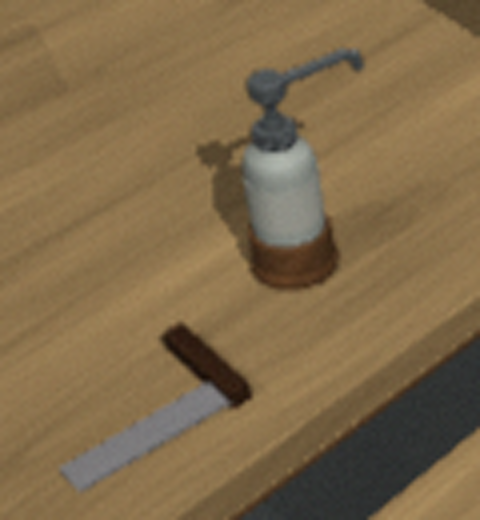

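Run:
```python
from h import *
from scipy.optimize import least_squares
t=load('top0'); sc=load('scene0')
C=[(65,-88,45),(-65,-88,45),(-65,88,57),(65,88,57),(24,-46,39)]
T=[(254.75,183.5),(266,218.5),(218.7,232.9),(206.6,198.1),(195+414/8,170+223/8)]
# scene: c3 /7 +(250,185)
S=[(136,268),(218,98),(568,168),(508,355)]
S=[(250+a/7,185+b/7) for a,b in S]
def W(p,c): 
    q=np.array(c)/1000.; ca,sa=np.cos(p[2]),np.sin(p[2]); return np.array([p[0]+ca*q[0]-sa*q[1],p[1]+sa*q[0]+ca*q[1],q[2]])
def f(p,both=True):
    r=[]
    for c,u in zip(C,T): r+=list(proj(t,W(p,c))-u)
    if both:
        for c,u in zip(C,S): r+=list(proj(sc,W(p,c))-u)
    return r
for b in (0,1):
    o=least_squares(f,[.55,0,0],args=(b,)); print(o.x,np.degrees(o.x[2]),np.round(o.fun,1))
p=o.x
print('grip',W(p,(0,84,57)),'bay',W(p,(24,-46,13)))
# edge bench b
for u,v in [(338.3,100),(332.3,280),(335.5,190)]: print('edge',ray(t,u,v,-.0025))
for u,v in [(304,120),(299,290)]: print('edgeA',ray(t,u,v,0))
zb=-.0025
pt=ray(t,405.,203.3,zb+.208); sp=ray(t,398.7,236,zb+.173); print('top',pt,sp,np.linalg.norm(pt-sp))
pt2=ray(sc,176.75,125.5,zb+.208); sp2=ray(sc,199,120.5,zb+.173); print('scene',pt2,sp2)
d=(sp-pt)[:2]; print(np.degrees(np.arctan2(d[1],d[0])))
d=(sp2-pt2)[:2]; print(np.degrees(np.arctan2(d[1],d[0])),np.linalg.norm(d))
```

```text
[0.50560254 0.11740334 0.33608153] 19.256053322150866 [ 0.6 -1.   0.8  0.  -1.4  1.5 -0.6 -0.3  0.6 -0.3]
[0.50677609 0.12135786 0.32123764] 18.40556078081307 [-0.2 -1.1 -0.5  0.1 -2.9  0.9 -1.6 -1.1 -0.4 -0.5 -1.8 -0.2 -1.  -1.6
  0.2 -2.5 -0.7 -2. ]
grip [0.48025384 0.20106087 0.057     ] bay [0.54407247 0.08528876 0.013     ]
edge [ 0.90769116 -0.23555243 -0.0025    ]
edge [ 0.26317499 -0.22441371 -0.0025    ]
edge [ 0.58080021 -0.23061718 -0.0025    ]
edgeA [ 0.83007367 -0.11251951  0.        ]
edgeA [ 0.22580988 -0.10766519  0.        ]
top [ 0.53349282 -0.39892834  0.2055    ] [ 0.43303422 -0.39345035  0.1705    ] 0.10652201087905164
scene [ 0.5357884  -0.38962978  0.2055    ] [ 0.42586902 -0.39378504  0.1705    ]
176.87875993395608
-177.83509060356923 0.10999788660507431
```

```bash
cat >> h.py <<'E'
def delta(target,yaw=None,st=None):
    """target world xyz, yaw = world angle (deg) of tool x"""
    st=st or manip.sense(); M=R.from_quat(st['tool_rot']).as_matrix()
    d=M.T@(np.array(target)-st['tcp_pos']); a=np.degrees(np.arctan2(M[1,0],M[0,0]))
    turn=0 if yaw is None else -(((yaw-a)+180)%360-180)
    return np.round(d,4),np.round(turn,2),a
def show():
    s=manip.sense(); M=R.from_quat(s['tool_rot']).as_matrix()
    print('t',round(s['t'],2),'tcp',np.round(s['tcp_pos'],4),'yaw',np.round(np.degrees(np.arctan2(M[1,0],M[0,0])),2),'tilt(z)',np.round(M[:,2],4),'F',np.round(s['force'],1),'gap',round(s['finger_gap'],3),'q6',round(s['q'][5],2))
E
python3 - <<'E'
from h import *
s=load('wrist0'); st=manip.sense(); M=R.from_quat(st['tool_rot']).as_matrix()
Ct=M.T@(np.array(s['origin'])-st['tcp_pos']); CR=M.T@Rm(s); print(Ct,CR)
np.savez('cam.npz',Ct=Ct,CR=CR)
print([ray(s,u,v,0) for u,v in [(0,0),(512,0),(256,192),(256,230)]])
print(delta((.42,-.1,.28),-72))
print(delta((.46,.11,.24),-71))
E
```

```text
[ 0.00081323 -0.0700599  -0.17138844] [[ 9.99999318e-01 -1.22963292e-04 -1.16160856e-03]
 [ 4.38168258e-04  9.61316218e-01  2.75446794e-01]
 [ 1.08280330e-03 -2.75447115e-01  9.61315617e-01]]
[array([ 0.29040185, -0.24278905,  0.        ]), array([ 0.47138064, -0.83134438,  0.        ]), array([ 0.15196039, -0.60881471,  0.        ]), array([ 0.09492892, -0.62650733,  0.        ])]
(array([-0.405 , -0.3716, -0.0791]), np.float64(-0.83), np.float64(-72.82563750003932))
(array([-0.5937, -0.4718, -0.0387]), np.float64(-1.83), np.float64(-72.82563750003932))
```

Run:
```python
from h import *
print(delta((.38,-.35,.30),-72))
```

```text
(array([-0.178 , -0.2596, -0.0995]), np.float64(-0.83), np.float64(-72.82563750003932))
```

Emit:
move_arm(deltas=[[[0, 0, -0.04, 0], [-0.02, -0.03, -0.08, 0], [-0.05, -0.06, -0.1, 0], [-0.178, -0.26, -0.1, 0], [-0.178, -0.26, -0.1, 0], [-0.178, -0.26, -0.1, 0], [-0.178, -0.26, -0.1, 0], [-0.178, -0.26, -0.1, 0], [-0.178, -0.26, -0.1, 0], [-0.178, -0.26, -0.1, 0], [-0.178, -0.26, -0.1, 0], [-0.178, -0.26, -0.1, 0], [-0.178, -0.26, -0.1, 0]]])

```text
t: 1.23
tcp_pos: [0.3797, -0.3509, 0.3003]
tool_rot: [0.804, -0.594, -0.001, -0.0]
force: [0.2, 0.0, 0.1]
finger_gap: 0.998
```

Run:
```python
from h import *
show(); snap('wrist','w1'); crop('w1',0,0,512,384,1.5,'w1b')
```

```text
t 1.23 tcp [ 0.3797 -0.3509  0.3003] yaw -72.9 tilt(z) [-7.0e-04  1.4e-03 -1.0e+00] F [0.2 0.  0.1] gap 0.998 q6 0.31
```

View pics/w1b.png

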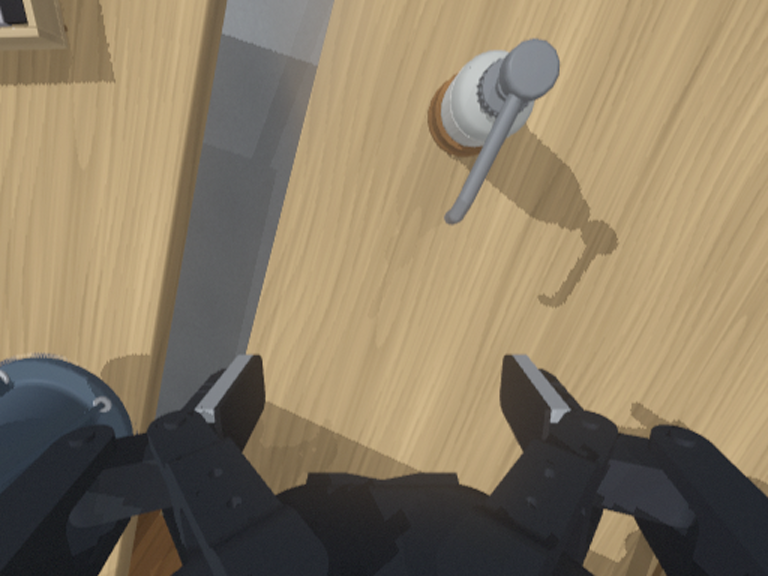

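Run:
```python
from h import *
crop('w1',280,20,385,160,5,'w1c'); crop('w1',90,0,240,250,3,'w1d')
```

```text
(no output)
```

View pics/w1c.png

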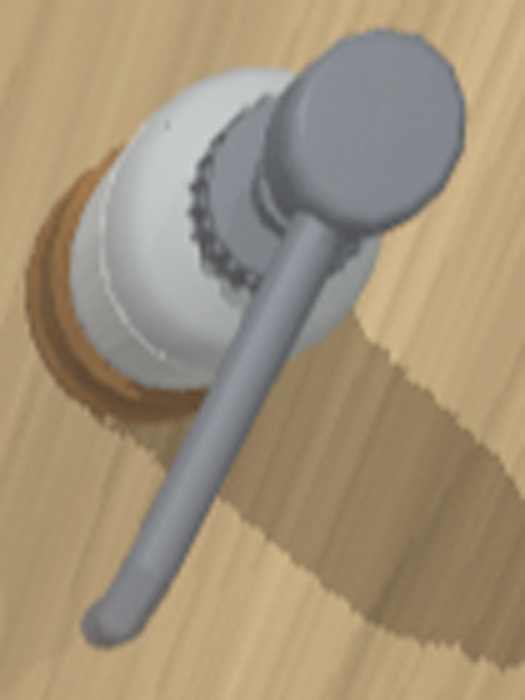

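View pics/w1d.png

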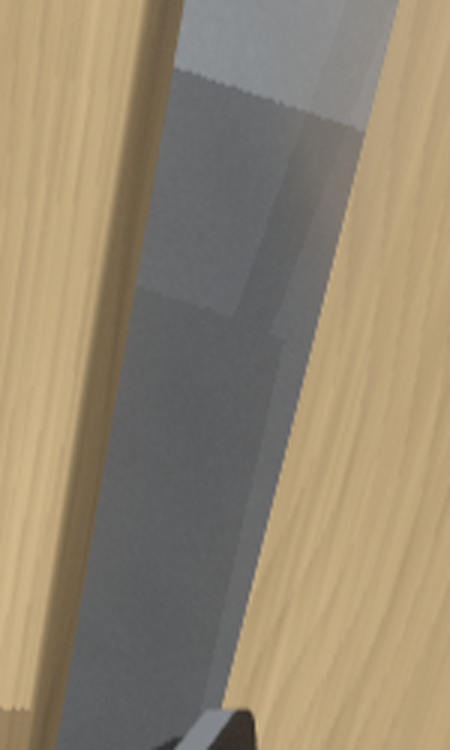

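Run:
```python
from h import *
s=load('w1')
print('A',ray(s,141.7,0,0),ray(s,101.7,230,0))
print('B',ray(s,222.3,0,-.0025),ray(s,164,235,-.0025), ray(s,90+310/3,350/3,-.0025))
pt=ray(s,354.8,45.2,.2055); sp=ray(s,301.6,145,.1685); print(pt,sp,np.linalg.norm((pt-sp)[:2]))
```

```text
A [ 0.55997225 -0.11510753  0.        ] [ 0.1601149  -0.11071511  0.        ]
B [ 0.59683895 -0.23238286 -0.0025    ] [ 0.18376734 -0.22693635 -0.0025    ] [ 0.41598787 -0.22996005 -0.0025    ]
[ 0.53225354 -0.39863318  0.2055    ] [ 0.43312364 -0.39035574  0.1685    ] 0.09947489065195819
```

Run:
```python
from h import *
print(delta((.45,.14,.28),-71))
```

```text
(array([-0.4488, -0.2114,  0.021 ]), np.float64(-1.94), np.float64(-72.93967232260249))
```

Emit:
move_arm(deltas=[[[-0.1, -0.047, 0, -0.5], [-0.2, -0.094, 0, -1], [-0.45, -0.21, 0.02, -2], [-0.45, -0.21, 0.02, -2], [-0.45, -0.21, 0.02, -2], [-0.45, -0.21, 0.02, -2], [-0.45, -0.21, 0.02, -2], [-0.45, -0.21, 0.02, -2], [-0.45, -0.21, 0.02, -2], [-0.45, -0.21, 0.02, -2], [-0.45, -0.21, 0.02, -2], [-0.45, -0.21, 0.02, -2], [-0.45, -0.21, 0.02, -2], [-0.45, -0.21, 0.02, -2], [-0.45, -0.21, 0.02, -2], [-0.45, -0.21, 0.02, -2], [-0.45, -0.21, 0.02, -2]]])

```text
t: 2.7
tcp_pos: [0.4485, 0.1389, 0.281]
tool_rot: [0.813, -0.582, -0.001, -0.0]
force: [-0.0, 0.7, 0.6]
finger_gap: 1.001
```

Run:
```python
from h import *
show(); snap('wrist','w2'); crop('w2',0,0,512,384,1.5,'w2b')
```

```text
t 2.7 tcp [0.4485 0.1389 0.281 ] yaw -71.13 tilt(z) [-8.0e-04  1.3e-03 -1.0e+00] F [-0.   0.7  0.6] gap 1.001 q6 1.3
```

View pics/w2b.png

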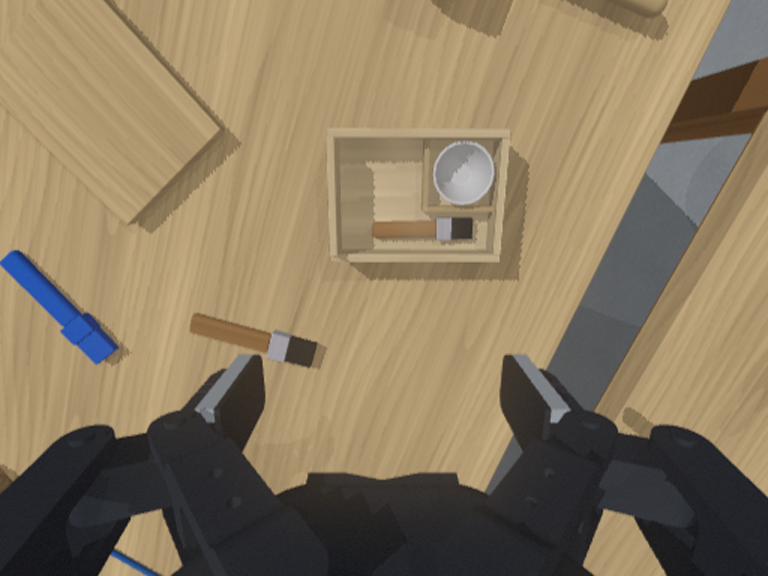

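Run:
```python
from h import *
crop('w2',205,75,355,195,5,'w2c')
```

```text
(no output)
```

View pics/w2c.png

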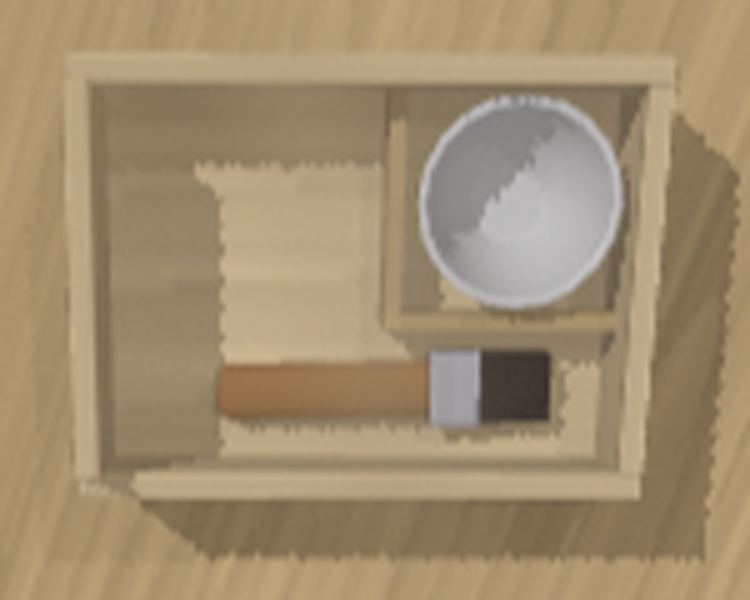

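```bash
cat >> h.py <<'E'
from scipy.optimize import least_squares
C=[(65,-88,45),(-65,-88,45),(-65,88,57),(65,88,57)]
def W(p,c,z0=0.):
    q=np.array(c)/1000.; ca,sa=np.cos(p[2]),np.sin(p[2]); return np.array([p[0]+ca*q[0]-sa*q[1],p[1]+sa*q[0]+ca*q[1],q[2]+z0])
def fit(s,P,cs=C,z0=0.,x0=(.5,.1,.3)):
    o=least_squares(lambda p:np.concatenate([proj(s,W(p,c,z0))-u for c,u in zip(cs,P)]),x0)
    print('tray',np.round(o.x[:2],4),np.round(np.degrees(o.x[2]),2),'res',np.round(o.fun,1)); return o.x
E
python3 - <<'E'
from h import *
s=load('w2')
P=[(205+a/5,75+b/5) for a,b in [(674,60),(638,497),(80,492),(66,55)]]
p=fit(s,P)
print('grip',W(p,(0,84,57)),'bay',W(p,(24,-46,13)),'dish',ray(s,205+521/5,75+201/5,.039))
y=np.degrees(p[2])-90; g=W(p,(0,84,57)); print(y,delta((g[0],g[1],.12),y),delta((g[0],g[1],.037),y))
E
```

```text
tray [0.5052 0.1204] 18.41 res [ 1.7 -0.9  0.8  0.9 -1.3  2.7 -1.2 -1.8]
grip [0.47871449 0.20014069 0.057     ] bay [0.54254145 0.08437317 0.013     ] dish [0.54324966 0.08497019 0.039     ]
-71.5903167581366 (array([-0.0478, -0.0484,  0.1611]), np.float64(0.47), np.float64(-71.11849290486673)) (array([-0.0476, -0.0484,  0.2441]), np.float64(0.47), np.float64(-71.11849290486673))
```

Emit:
move_arm(deltas=[[[-0.024, -0.024, 0.04, 0.2], [-0.048, -0.048, 0.08, 0.4], [-0.048, -0.048, 0.12, 0.5], [-0.048, -0.048, 0.15, 0.5], [-0.048, -0.048, 0.15, 0.5], [-0.048, -0.048, 0.15, 0.5], [-0.048, -0.048, 0.15, 0.5]]])

```text
t: 3.33
tcp_pos: [0.4794, 0.1995, 0.1325]
tool_rot: [0.811, -0.586, -0.0, -0.001]
force: [0.4, 0.1, 0.8]
finger_gap: 1.0
```

Run:
```python
from h import *
show(); snap('wrist','w3'); crop('w3',0,0,512,384,1.5,'w3b'); snap('scene','s3'); crop('s3',230,130,370,270,4,'s3b')
```

```text
t 3.33 tcp [0.4794 0.1995 0.1325] yaw -71.69 tilt(z) [ 9.0e-04  1.5e-03 -1.0e+00] F [0.4 0.1 0.8] gap 1.0 q6 1.43
```

View pics/w3b.png

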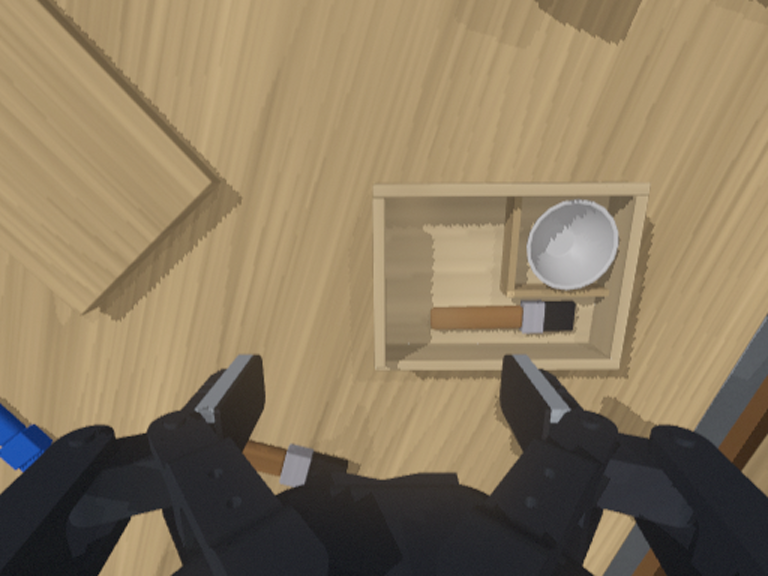

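View pics/s3b.png

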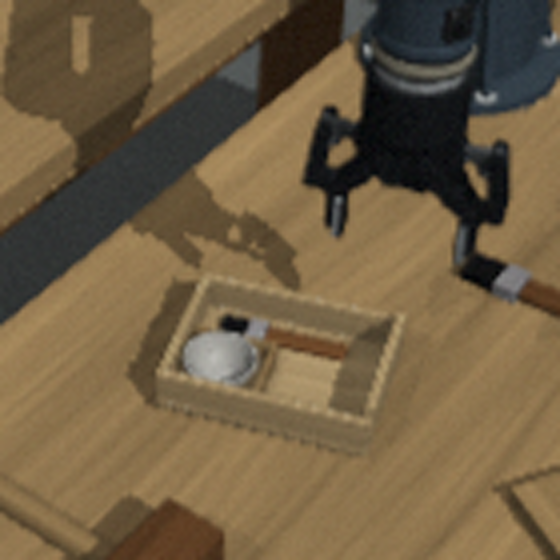

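Run:
```python
from h import *
s=load('w3'); 
P=[(a/1.5,b/1.5) for a,b in [(649,184),(619,370),(376,370),(373,186)]]
p=fit(s,P); g=W(p,(0,84,57)); y=np.degrees(p[2])-90
print(g,ray(s,379.5/1.5,278/1.5,.057),delta((g[0],g[1],.036),y))
```

```text
tray [0.5062 0.1216] 18.16 res [ 2.9 -1.1  0.   0.3 -2.2  5.3 -0.9 -2.7]
[0.4799813  0.20145052 0.057     ] [0.48574325 0.2026264  0.057     ] (array([-0.0015,  0.0004,  0.0979]), np.float64(0.15), np.float64(-71.68303428391673))
```

Run:
```python
from h import *
for f,P in [('w3',[(a/1.5,b/1.5) for a,b in [(649,184),(619,370),(376,370),(373,186)]]),('w2',[(205+a/5,75+b/5) for a,b in [(674,60),(638,497),(80,492),(66,55)]])]:
  s=load(f)
  C2=[(65,-88,45),(-65,-88,45),(-65,88,45),(65,88,45)]
  p=fit(s,P,C2); g=W(p,(0,84,57)); y=np.degrees(p[2])-90
  print(g,delta((g[0],g[1],.036),y))
crop('w3',235,110,345,260,4.5,'w3c')
```

```text
tray [0.505  0.1213] 18.71 res [ 2.1 -0.7  0.5  0.6 -1.5  1.6 -1.2 -0.6]
[0.47803821 0.20088554 0.057     ] (array([-0.0016,  0.0024,  0.0979]), np.float64(-0.39), np.float64(-71.68303428391673))
tray [0.5049 0.1212] 18.5 res [ 1.  -0.9  0.3  0.9 -0.7  1.2 -0.6 -0.7]
[0.47822819 0.20084474 0.057     ] (array([-0.0015,  0.0023,  0.0979]), np.float64(-0.18), np.float64(-71.68303428391673))
```

View pics/w3c.png

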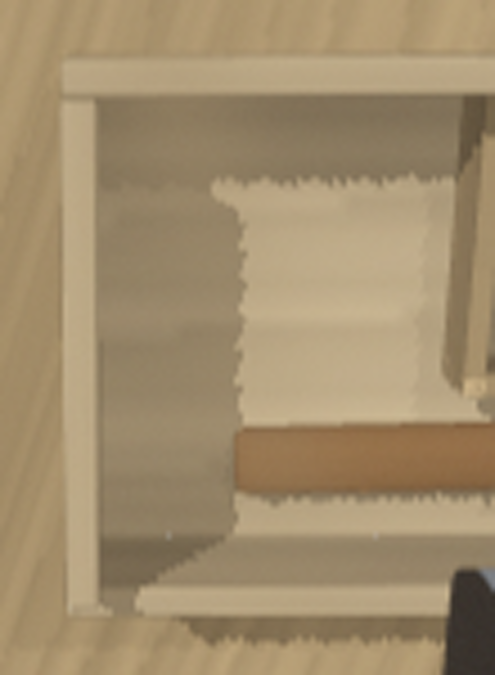

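Emit:
move_arm(deltas=[[[-0.0015, 0.002, 0.03, 0], [-0.0015, 0.002, 0.06, 0], [-0.0015, 0.002, 0.08, 0], [-0.0015, 0.002, 0.0965, 0], [-0.0015, 0.002, 0.0965, 0], [-0.0015, 0.002, 0.0965, 0], [-0.0015, 0.002, 0.0965, 0]]])

```text
t: 4.02
tcp_pos: [0.4803, 0.2011, 0.0396]
tool_rot: [0.811, -0.586, 0.003, -0.004]
force: [-0.5, -0.6, 0.3]
finger_gap: 0.999
```

Emit:
move_arm(deltas=[[[0, 0, 0, 0], [0, 0, 0, 0], [0, 0, 0, 0], [0, 0, 0, 0], [0, 0, 0, 0], [0, 0, 0, 0], [0, 0, 0, 0], [0, 0, 0, 0]]], gripper=0, squeeze=90)

```text
t: 4.68
tcp_pos: [0.4803, 0.2011, 0.0395]
tool_rot: [0.811, -0.586, 0.003, -0.004]
force: [-0.1, 0.4, -1.1]
finger_gap: -0.001
```

Run:
```python
from h import *
show(); snap('wrist','w4'); snap('scene','s4'); crop('s4',230,130,370,270,4,'s4b')
```

```text
t 4.68 tcp [0.4803 0.2011 0.0395] yaw -71.69 tilt(z) [ 0.0089  0.003  -1.    ] F [-0.1  0.4 -1.1] gap -0.001 q6 1.43
```

View pics/w4.png

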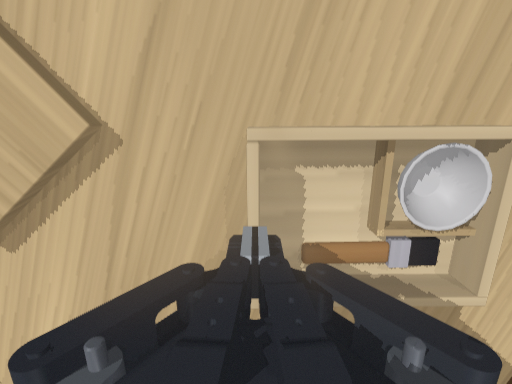

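View pics/s4b.png

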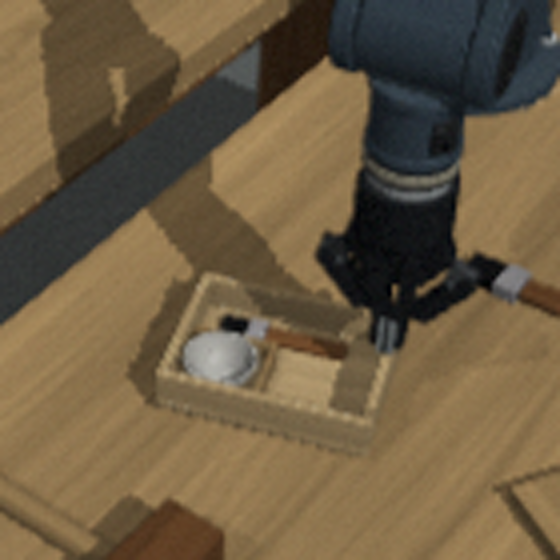

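Run:
```python
from h import *
st=manip.sense(); M=R.from_quat(st['tool_rot']).as_matrix(); print(st['q'])
tip=st['tcp_pos']+M[:,2]*.008
for f in ['w4','s4']:
    s=load(f); print(f,'tip',proj(s,tip),'tcp',proj(s,st['tcp_pos']),'grip est',proj(s,(.478,.201,.057)))
    for z in (0,.03,.06,.1): print(proj(s,(tip[0],tip[1],z)))
crop('s4',300,180,350,260,9,'s4c');crop('w4',200,100,330,320,3,'w4c')
```

```text
[0.18083319 0.64299214 1.83067357 0.00222699 0.65862514 1.43042809]
w4 tip [253.58886039 217.78471894] tcp [253.53968016 222.00226433] grip est [252.43770656 235.57205757]
[253.75228759 204.35470119]
[253.59780014 217.05007379]
[253.38896323 234.21174212]
[252.96121037 269.363348  ]
s4 tip [324.79337447 225.03201236] tcp [325.02237129 223.2608718 ] grip est [325.87025917 218.95738743]
[323.92912136 231.81520014]
[324.75166094 225.35940564]
[325.59811076 218.71594901]
[326.76574177 209.55166559]
```

View pics/s4c.png

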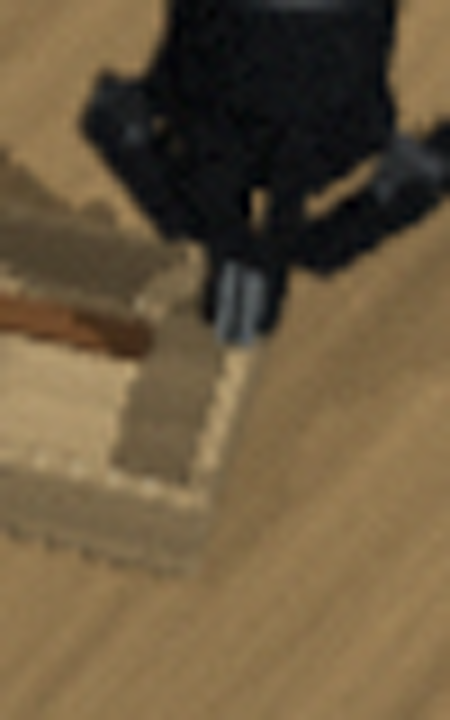

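View pics/w4c.png

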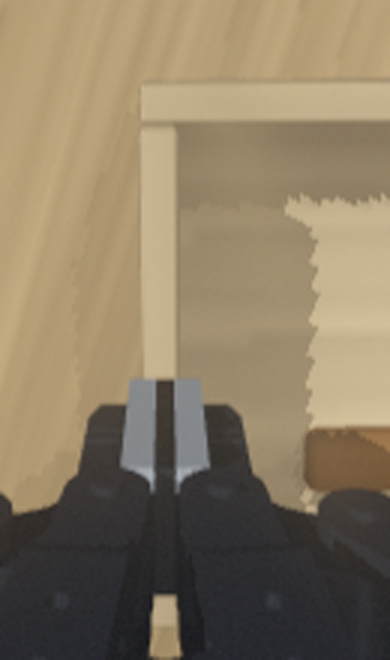

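Run:
```python
from h import *
d=np.load('cam.npz'); s=load('w4'); f=foc(s); st=manip.sense()
M=R.from_quat(st['tool_rot']).as_matrix(); print(M.T@(np.array(s['origin'])-st['tcp_pos']), d['Ct'])
for y in (-.011,0,.011):
  for z in (-.03,-.02,-.01,0,.008):
    c=(d['CR']).T@(np.array([0,y,z])-d['Ct']); print(y,z,c[:2]/c[2]*f+[s['cx'],s['cy']])
```

```text
[ 0.00086593 -0.06999733 -0.171517  ] [ 0.00081323 -0.0700599  -0.17138844]
-0.011 -0.03 [253.44024224 224.22647141]
-0.011 -0.02 [253.52394335 217.84386222]
-0.011 -0.01 [253.59825629 212.17714562]
-0.011 0 [253.6646767  207.11227265]
-0.011 0.008 [253.71294091 203.43189613]
0 -0.03 [253.47015467 241.7471934 ]
0 -0.02 [253.55057266 234.4600768 ]
0 -0.01 [253.62212739 227.9761086 ]
0 0 [253.68620763 222.16944539]
0 0.008 [253.73284564 217.94331854]
0.011 -0.03 [253.49892166 258.59698819]
0.011 -0.02 [253.57624065 250.47644031]
0.011 -0.01 [253.64518342 243.23561739]
0.011 0 [253.70704117 236.73890981]
0.011 0.008 [253.7521311  232.00326824]
```

Run:
```python
from h import *
show(); st=manip.sense(); print(np.round(st['tau'],2),st['ft_torque'],st['force'])
snap('top','t4'); crop('t4',180,150,300,384,2.5,'t4b')
crop('s4',170,0,400,260,2.3,'s4d')
```

```text
t 4.78 tcp [0.4803 0.2011 0.0395] yaw -71.7 tilt(z) [ 0.0089  0.003  -1.    ] F [-0.2  0.1 -0.7] gap 0.004 q6 1.43
[ 0.000e+00 -4.004e+01 -8.590e+00  0.000e+00 -3.000e-02 -0.000e+00] [-0.04549049  0.04518214 -0.03773172] [-0.15484197  0.13206688 -0.68289201]
```

View pics/s4d.png

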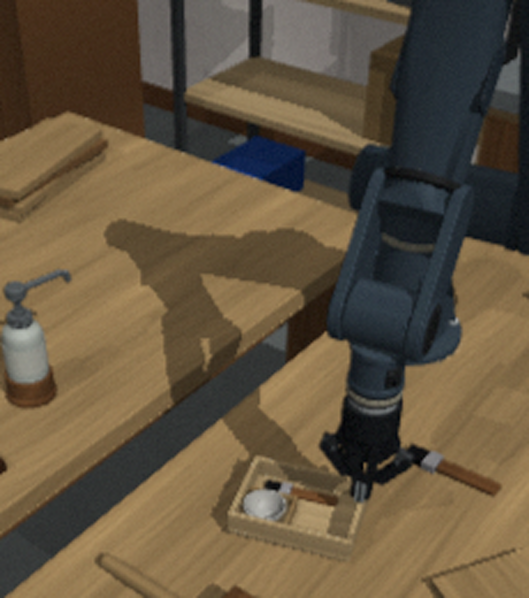

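View pics/t4b.png

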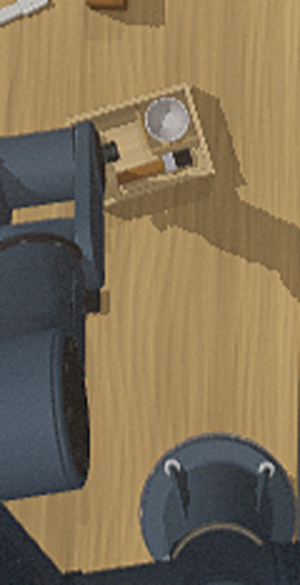

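Emit:
move_arm(deltas=[[[0, 0, -0.02, 0], [0, 0, -0.02, 0], [0, 0, -0.02, 0], [0, 0, -0.02, 0], [0, 0, -0.02, 0], [0, 0, -0.02, 0], [0, 0, -0.02, 0]]], gripper=0.5)

```text
t: 5.42
tcp_pos: [0.4797, 0.201, 0.059]
tool_rot: [0.811, -0.586, 0.002, -0.003]
force: [-0.7, 0.3, 0.2]
finger_gap: 0.5
```

Run:
```python
from h import *
show(); snap('wrist','w5'); snap('scene','s5'); crop('s5',270,140,370,260,5,'s5c')
```

```text
t 5.42 tcp [0.4797 0.201  0.059 ] yaw -71.7 tilt(z) [ 0.0079  0.0028 -1.    ] F [-0.7  0.3  0.2] gap 0.5 q6 1.43
```

View pics/w5.png

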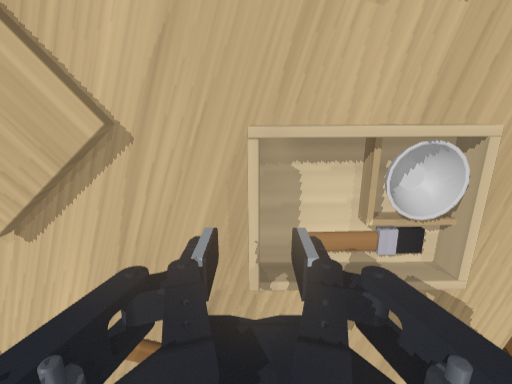

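View pics/s5c.png

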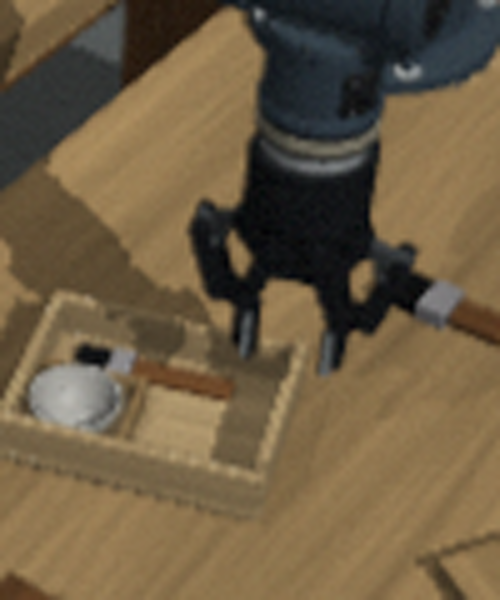

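Emit:
move_arm(deltas=[[[0, 0, 0.02, 0], [0, 0, 0.03, 0], [0, 0, 0.035, 0], [0, 0, 0.04, 0], [0, 0, 0.04, 0], [0, 0, 0.04, 0]]], gripper=0.5)

```text
t: 6.02
tcp_pos: [0.4802, 0.2011, 0.019]
tool_rot: [0.811, -0.586, 0.002, -0.003]
force: [-0.7, -0.3, -0.1]
finger_gap: 0.501
```

Run:
```python
from h import *
show(); print(manip.sense()['q'],manip.sense()['tau']);snap('wrist','w6'); snap('scene','s6'); crop('s6',270,140,370,260,5,'s6c')
```

```text
t 6.02 tcp [0.4802 0.2011 0.019 ] yaw -71.7 tilt(z) [ 0.0079  0.0028 -1.    ] F [-0.7 -0.3 -0.1] gap 0.501 q6 1.43
[0.18087248 0.68129286 1.83830243 0.00232831 0.61376209 1.43030315] [-2.11480603e-02 -4.01750135e+01 -7.47879311e+00  2.05336546e-03
 -2.54902634e-02 -1.96225943e-05]
```

View pics/w6.png

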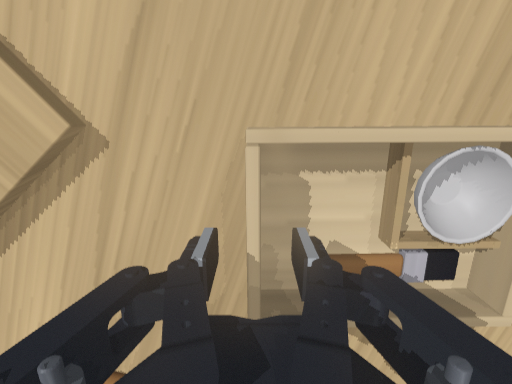

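View pics/s6c.png

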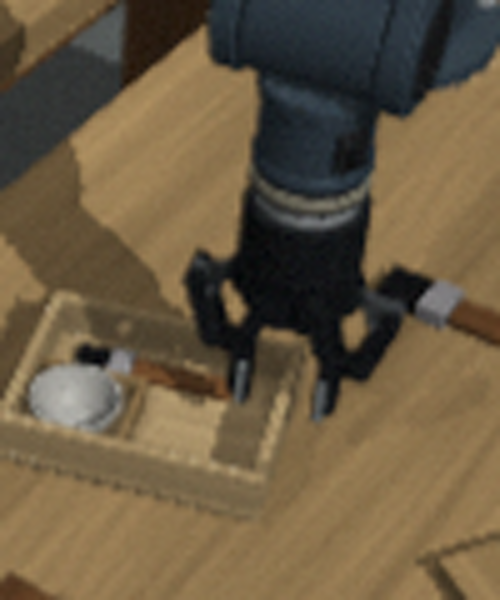

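Emit:
move_arm(deltas=[[[0, -0.004, 0.004, 0], [0, -0.008, 0.008, 0], [0, -0.008, 0.014, 0], [0, -0.008, 0.014, 0], [0, -0.008, 0.014, 0]]], gripper=0.5)

```text
t: 6.53
tcp_pos: [0.4878, 0.2036, 0.005]
tool_rot: [0.811, -0.586, 0.002, -0.003]
force: [1.0, -0.4, 1.0]
finger_gap: 0.501
```

Emit:
move_arm(deltas=[[[0, 0, 0, 0], [0, 0, 0, 0], [0, 0, 0, 0], [0, 0, 0, 0], [0, 0, 0, 0], [0, 0, 0, 0]]], gripper=0, squeeze=90)

```text
t: 7.03
tcp_pos: [0.4878, 0.2037, 0.0053]
tool_rot: [0.811, -0.585, 0.002, -0.003]
force: [-1.2, 0.2, 2.1]
finger_gap: 0.073
```

Run:
```python
from h import *
show();snap('wrist','w7'); snap('scene','s7'); crop('s7',270,140,370,260,5,'s7c')
```

```text
t 7.03 tcp [0.4878 0.2037 0.0053] yaw -71.67 tilt(z) [ 0.0079  0.0027 -1.    ] F [-1.2  0.2  2.1] gap 0.073 q6 1.43
```

View pics/w7.png

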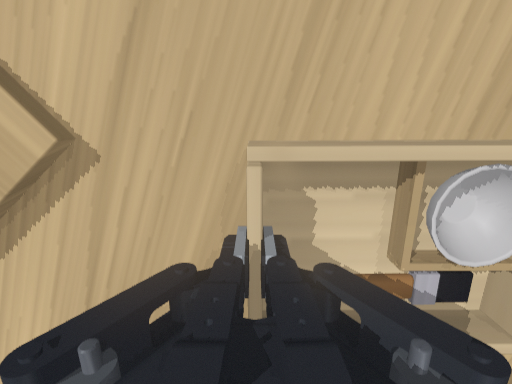

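View pics/s7c.png

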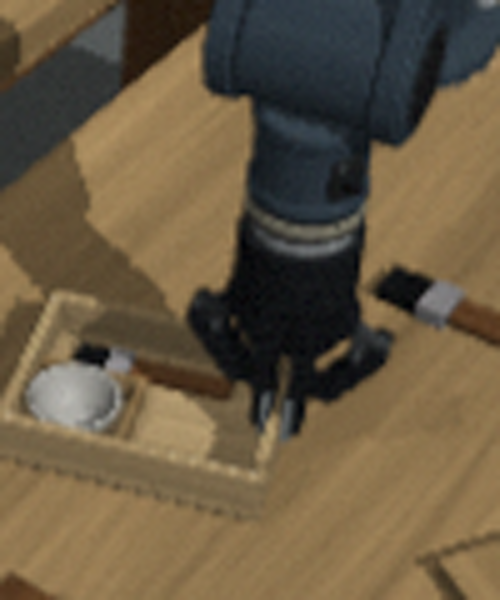

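Run:
```python
from h import *
print(delta((.4185,.084,.0055),-90))
```

```text
(array([ 0.0918,  0.1034, -0.0011]), np.float64(18.32), np.float64(-71.6756577690896))
```

Emit:
move_arm(deltas=[[[0.004, 0.005, 0, 0.8], [0.01, 0.011, 0, 2], [0.017, 0.019, 0, 3.5], [0.025, 0.028, 0, 5], [0.033, 0.037, 0, 6.5], [0.041, 0.046, -0.001, 8.2], [0.049, 0.055, -0.001, 9.8], [0.057, 0.064, -0.001, 11.4], [0.065, 0.073, -0.001, 13], [0.073, 0.082, -0.001, 14.6], [0.08, 0.09, -0.001, 16], [0.086, 0.097, -0.001, 17.2], [0.09, 0.101, -0.001, 18], [0.092, 0.103, -0.001, 18.3], [0.092, 0.103, -0.001, 18.3], [0.092, 0.103, -0.001, 18.3]]])

```text
t: 8.47
tcp_pos: [0.4183, 0.0836, 0.0053]
tool_rot: [-0.707, 0.707, -0.001, 0.003]
force: [0.1, -2.3, -2.0]
finger_gap: 0.071
```

Run:
```python
from h import *
show();snap('wrist','w8'); snap('scene','s8'); crop('s8',180,80,340,240,4,'s8c')
```

```text
t 8.47 tcp [0.4183 0.0836 0.0053] yaw -90.01 tilt(z) [ 0.0063  0.0025 -1.    ] F [ 0.1 -2.3 -2. ] gap 0.071 q6 1.5
```

View pics/w8.png

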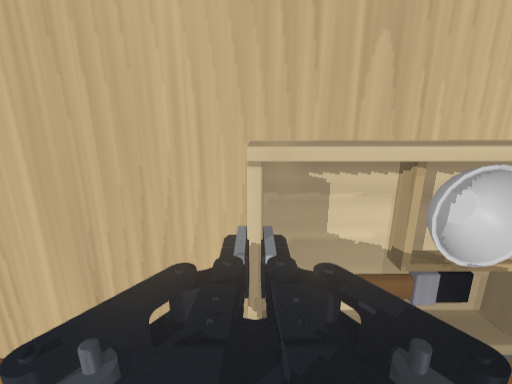

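View pics/s8c.png

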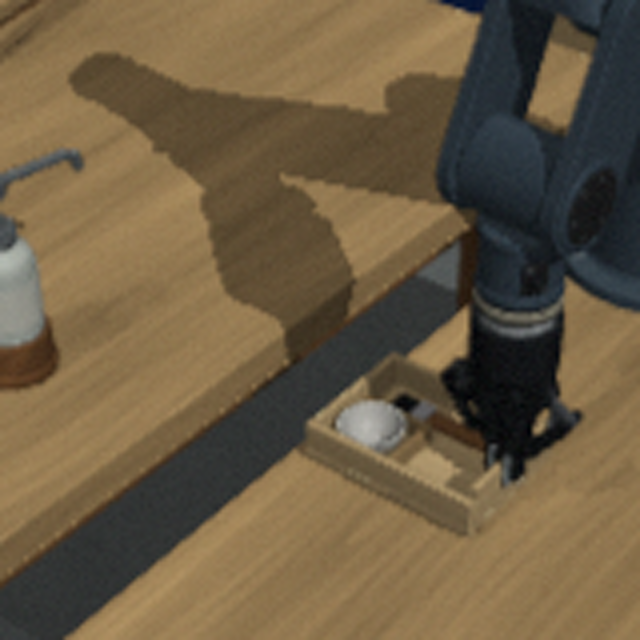

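Emit:
move_arm(deltas=[[[0.004, 0, 0, 0], [0.011, 0, 0, 0], [0.02, 0, 0, 0], [0.03, 0, 0, 0], [0.04, 0, 0, 0], [0.05, 0, 0, 0], [0.06, 0, 0, 0], [0.07, 0, 0, 0], [0.08, 0, 0, 0], [0.09, 0, -0.001, 0], [0.1, 0, -0.001, 0], [0.108, 0, -0.001, 0], [0.113, 0, -0.001, 0], [0.115, 0, -0.001, 0], [0.115, 0, -0.001, 0]]], gripper=0, squeeze=115)

```text
t: 9.82
tcp_pos: [0.418, -0.0315, 0.0059]
tool_rot: [-0.707, 0.707, -0.001, 0.003]
force: [-2.4, -0.1, -1.1]
finger_gap: 0.062
```

Run:
```python
from h import *
show(); print(manip.sense()['ft_torque']);snap('wrist','w9'); snap('scene','s9'); crop('s9',180,80,340,240,4,'s9c')
```

```text
t 9.82 tcp [ 0.418  -0.0315  0.0059] yaw -90.04 tilt(z) [ 0.0055  0.0028 -1.    ] F [-2.4 -0.1 -1.1] gap 0.062 q6 1.21
[ 0.12206724  0.13209853 -0.05938819]
```

View pics/w9.png

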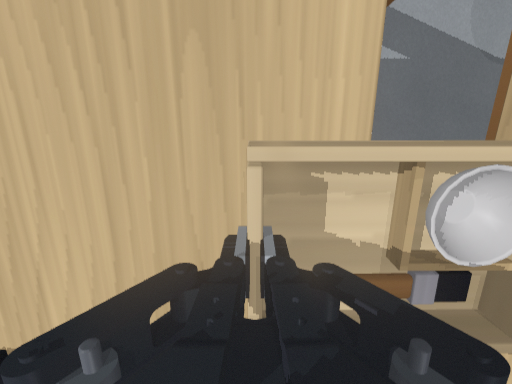

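View pics/s9c.png

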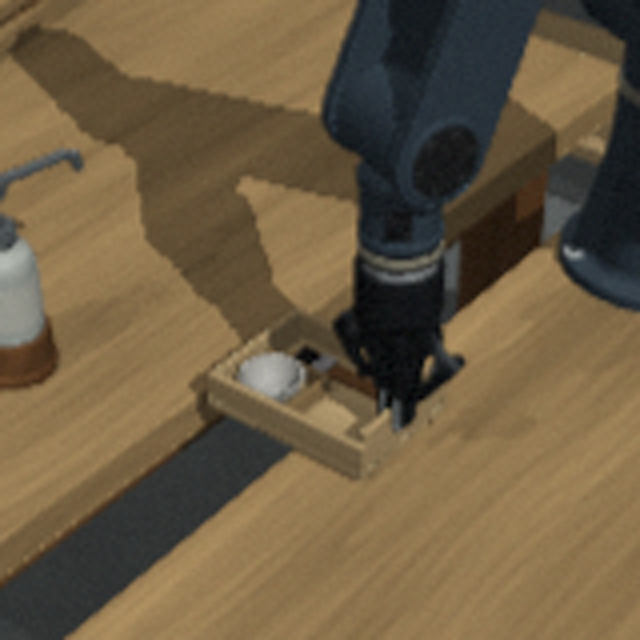

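Emit:
move_arm(deltas=[[[0.004, 0, 0, 0], [0.01, 0, 0, 0], [0.018, 0, 0, 0], [0.027, 0, 0, 0], [0.037, 0, 0, 0], [0.047, 0, 0, 0], [0.057, 0, 0, 0], [0.067, 0, 0, 0], [0.077, 0, 0, 0], [0.087, 0, 0, 0], [0.097, 0, 0, 0], [0.107, 0, 0, 0], [0.117, 0, 0, 0], [0.127, 0, 0, 0], [0.137, 0, 0, 0], [0.147, 0, 0, 0], [0.156, 0, 0, 0], [0.16, 0, 0, 0], [0.16, 0, 0, 0]]])

```text
t: 11.5
tcp_pos: [0.4188, -0.1932, 0.0054]
tool_rot: [-0.707, 0.708, -0.002, 0.003]
force: [0.4, -0.4, -4.7]
finger_gap: 0.064
```

Run:
```python
from h import *
show(); print(manip.sense()['ft_torque']);snap('wrist','w10'); snap('scene','s10'); crop('s10',140,50,300,210,4,'s10c')
```

```text
t 11.5 tcp [ 0.4188 -0.1932  0.0054] yaw -90.08 tilt(z) [ 0.0073  0.001  -1.    ] F [ 0.4 -0.4 -4.7] gap 0.064 q6 0.88
[ 0.23054237 -0.07505203 -0.02489243]
```

View pics/w10.png

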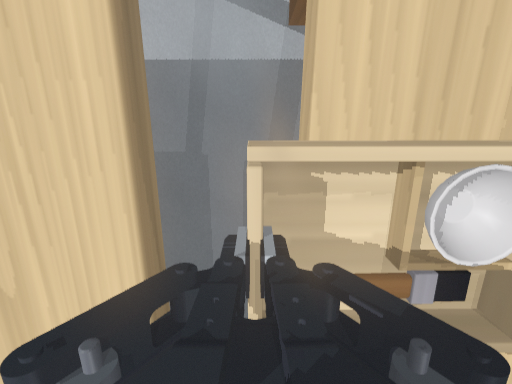

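View pics/s10c.png

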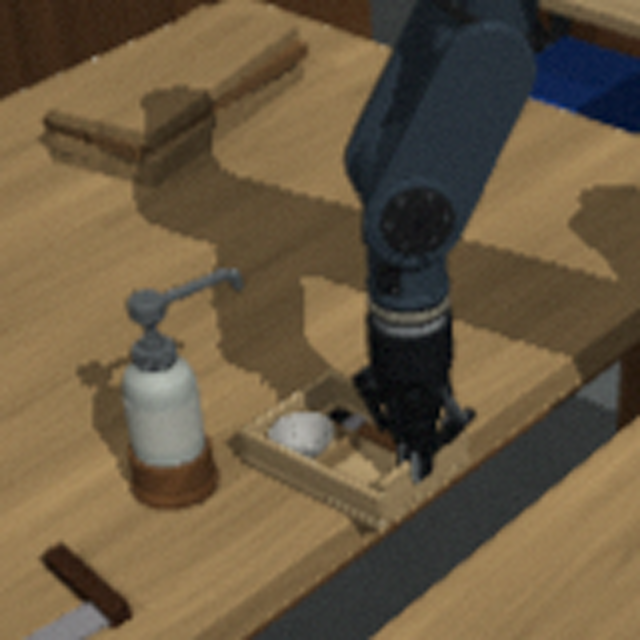

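Emit:
move_arm(deltas=[[[0.004, 0, 0, 0], [0.01, 0, 0, 0], [0.018, 0, 0, 0], [0.027, 0, 0, 0], [0.036, 0, 0, 0], [0.045, 0, 0, 0], [0.054, 0, 0, 0], [0.061, 0, 0, 0], [0.066, 0, 0, 0], [0.068, 0, 0, 0], [0.068, 0, 0, 0]]])

```text
t: 12.52
tcp_pos: [0.4186, -0.2609, 0.0053]
tool_rot: [-0.707, 0.707, -0.002, 0.003]
force: [0.6, -0.4, -4.5]
finger_gap: 0.062
```

Run:
```python
from h import *
show(); print(manip.sense()['ft_torque']);snap('wrist','w11'); snap('scene','s11'); crop('s11',140,90,260,200,5,'s11c'); snap('top','t11'); crop('t11',320,150,460,290,5,'t11c')
```

```text
t 12.52 tcp [ 0.4186 -0.2609  0.0053] yaw -90.06 tilt(z) [ 7.1e-03  9.0e-04 -1.0e+00] F [ 0.6 -0.4 -4.5] gap 0.062 q6 0.77
[ 0.30191945 -0.06512011 -0.0006825 ]
```

View pics/w11.png

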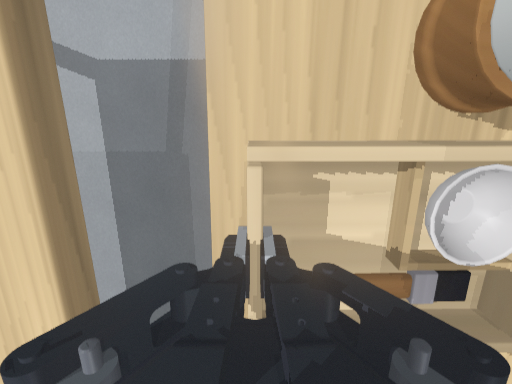

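View pics/s11c.png

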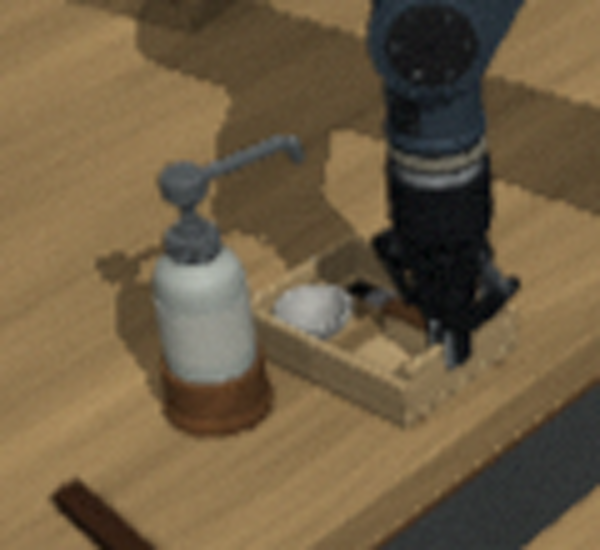

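View pics/t11c.png

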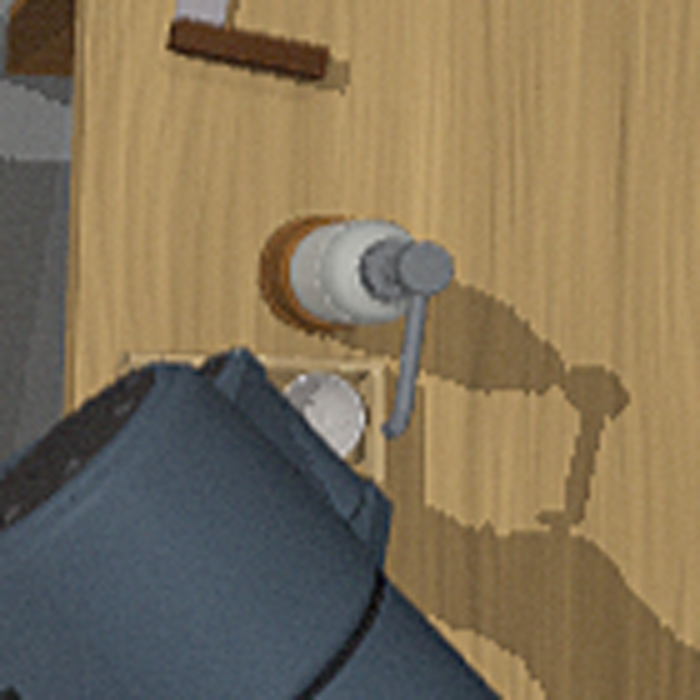

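```bash
python3 - <<'E'
from h import *
t=load('t11'); s=load('s11')
print('dish top',ray(t,385,233.2,.0365),'scene',ray(s,202.4,151.4,.0365), ray(load('w11'),(426+535)/2,215,.0365))
print('spout top',ray(t,320+395/5,150+432/5,.1685),'scene',ray(s,140+293/5,90+152/5,.1685),'w1 .4331 -.3904')
print('pump',ray(t,320+426/5,150+267/5,.2055),ray(s,140+182/5,90+180/5,.2055))
E
python3 - <<'E'
from h import *
crop('t11',365,205,415,255,12,'t11d'); crop('s11',185,105,225,165,10,'s11d')
E
```

```text
dish top [ 0.4340823  -0.39576582  0.0365    ] scene [ 0.43278053 -0.38792726  0.0365    ] [ 0.43537062 -0.38852116  0.0365    ]
spout top [ 0.4317202  -0.39512831  0.1685    ] scene [ 0.42406242 -0.39790335  0.1685    ] w1 .4331 -.3904
pump [ 0.53320836 -0.3995335   0.2055    ] [ 0.53878625 -0.38822898  0.2055    ]
```

View pics/t11d.png

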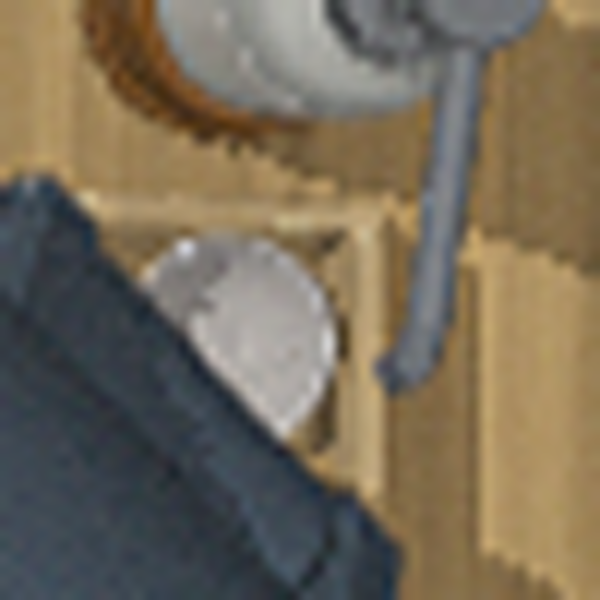

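View pics/s11d.png

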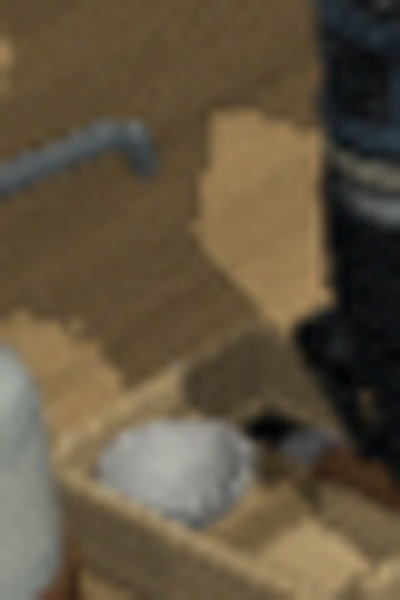

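Run:
```python
from h import *
t=load('t11'); s=load('s11')
print('dish',ray(t,384.25,233.5,.0365),ray(s,202.8,152,.0365))
print('spout',ray(t,397.9,237,.1685),ray(s,200,122,.1685),ray(load('w1'),301.6,145,.1685))
V=[(t,(397.9,237)),(s,(200,122)),(load('w1'),(301.6,145))]
o=least_squares(lambda p:np.concatenate([proj(a,p)-u for a,u in V]),[.43,-.39,.17]);print(o.x,o.fun)
V=[(t,(384.25,233.5)),(s,(202.8,152))]
o=least_squares(lambda p:np.concatenate([proj(a,p)-u for a,u in V]),[.43,-.39,.03]);print(o.x,o.fun)
```

```text
dish [ 0.43298229 -0.3931874   0.0365    ] [ 0.43471639 -0.38390748  0.0365    ]
spout [ 0.42977861 -0.39172947  0.1685    ] [ 0.42891406 -0.38596107  0.1685    ] [ 0.43312364 -0.39035574  0.1685    ]
[ 0.43249834 -0.39002606  0.16931147] [-0.44816038 -0.88149526 -1.49457051 -0.13653959 -0.34443229  0.52396479]
[ 0.43103557 -0.39287612  0.03110821] [-0.61095192  0.47261877 -0.86773058 -0.13525619]
```

Emit:
move_arm(deltas=[[[0, 0.0015, 0, 0], [0, 0.003, 0, 0], [0, 0.003, 0.0005, 0], [0, 0.003, 0.001, 0], [0, 0.003, 0.0015, 0], [0, 0.003, 0.0015, 0], [0, 0.003, 0.0015, 0]]])

```text
t: 13.25
tcp_pos: [0.4153, -0.2594, 0.0039]
tool_rot: [0.707, -0.707, 0.002, -0.003]
force: [0.7, 3.6, -1.8]
finger_gap: 0.064
```

Emit:
move_arm(deltas=[[[0, 0, 0.0005, 0], [0, 0, 0.001, 0], [0, 0, 0.001, 0], [0, 0, 0.001, 0]]])

```text
t: 13.58
tcp_pos: [0.4153, -0.2593, 0.0036]
tool_rot: [0.707, -0.707, 0.002, -0.003]
force: [-0.3, 4.2, 5.7]
finger_gap: 0.068
```

Emit:
move_arm(deltas=[[[0, 0, 0.0005, 0], [0, 0, 0.001, 0], [0, 0, 0.001, 0], [0, 0, 0.001, 0]]])

```text
t: 13.92
tcp_pos: [0.4153, -0.2593, 0.0036]
tool_rot: [0.707, -0.707, 0.002, -0.003]
force: [-0.3, 3.4, 8.9]
finger_gap: 0.06
```

Emit:
move_arm(deltas=[[[0, 0, -0.0007, 0], [0, 0, -0.0007, 0], [0, 0, -0.0007, 0]]])

```text
t: 14.17
tcp_pos: [0.4155, -0.2596, 0.0041]
tool_rot: [0.707, -0.707, 0.002, -0.003]
force: [0.1, 1.7, -1.6]
finger_gap: 0.064
```

Emit:
move_arm(deltas=[[[0, 0, 0, 0], [0, 0, 0, 0], [0, 0, 0, 0], [0, 0, 0, 0], [0, 0, -0.02, 0], [0, 0, -0.04, 0], [0, 0, -0.07, 0], [0, 0, -0.1, 0], [0, 0, -0.1, 0]]], gripper=0.5)

```text
t: 14.92
tcp_pos: [0.4175, -0.2624, 0.1088]
tool_rot: [0.707, -0.707, 0.007, -0.003]
force: [0.1, -0.5, 0.0]
finger_gap: 0.498
```

Run:
```python
from h import *
show();snap('wrist','w12'); crop('w12',0,0,512,384,1.5,'w12b'); snap('scene','s12'); crop('s12',140,80,260,200,5,'s12c')
print(delta((.36,-.26,.20),-90))
```

```text
t 14.92 tcp [ 0.4175 -0.2624  0.1088] yaw -89.98 tilt(z) [ 0.0146 -0.0065 -0.9999] F [ 0.1 -0.5  0. ] gap 0.498 q6 0.77
(array([-0.0003,  0.0546, -0.0952]), np.float64(0.01), np.float64(-89.98638373596691))
```

View pics/w12b.png

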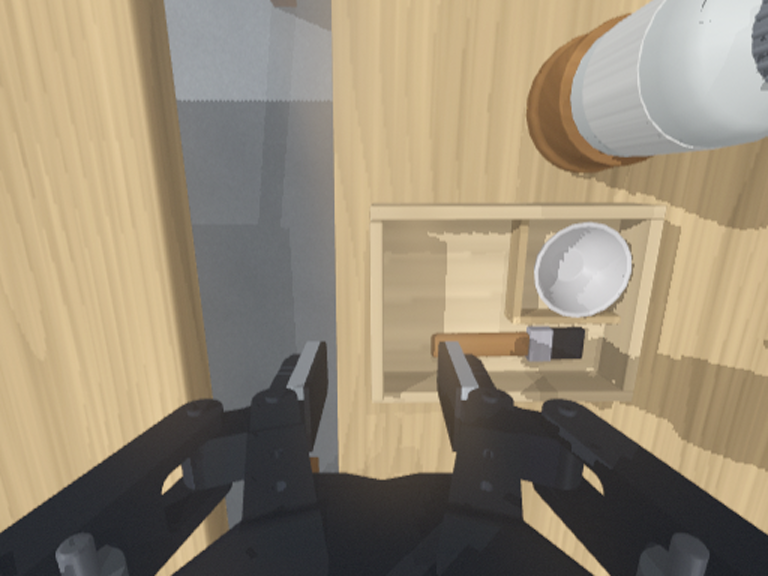

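View pics/s12c.png

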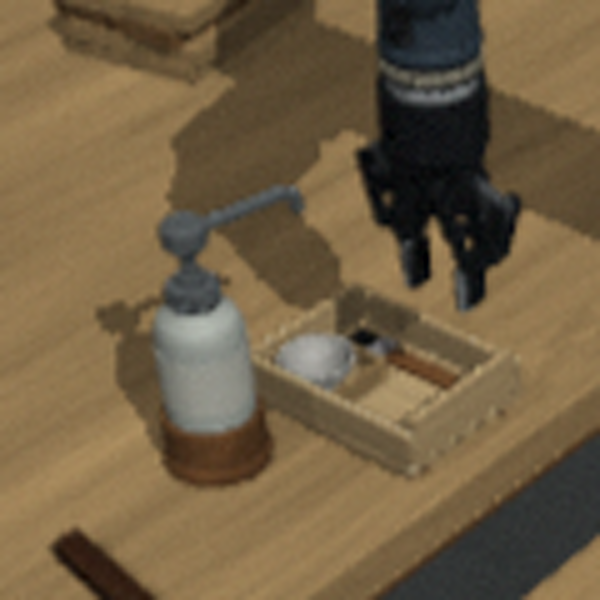

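Run:
```python
from h import *
print(delta((.39,-.36,.33),-90))
```

```text
(array([ 0.0999,  0.0233, -0.2247]), np.float64(0.01), np.float64(-89.98638373596691))
```

Emit:
move_arm(deltas=[[[0, 0, -0.04, 0], [0, 0, -0.08, 0], [0, 0, -0.12, 0], [0, 0, -0.16, 0], [0, 0, -0.2, 0], [0.02, 0.01, -0.225, 0], [0.06, 0.02, -0.225, 0], [0.1, 0.023, -0.225, 0], [0.1, 0.023, -0.225, 0], [0.1, 0.023, -0.225, 0]]], gripper=0)

```text
t: 15.85
tcp_pos: [0.3895, -0.3615, 0.3282]
tool_rot: [-0.706, 0.708, -0.002, 0.003]
force: [-0.0, 0.8, 0.1]
finger_gap: -0.001
```

Run:
```python
from h import *
show();snap('wrist','w13'); crop('w13',0,0,512,384,1.5,'w13b')
```

```text
t 15.85 tcp [ 0.3895 -0.3615  0.3282] yaw -90.17 tilt(z) [ 0.0078  0.0013 -1.    ] F [-0.   0.8  0.1] gap -0.001 q6 0.61
```

View pics/w13b.png

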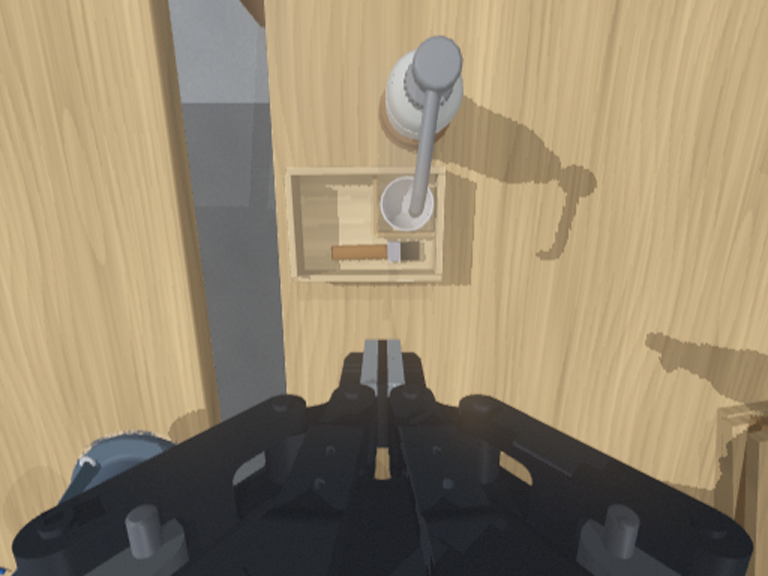

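Run:
```python
from h import *
crop('w13',240,10,320,160,5,'w13c')
```

```text
(no output)
```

View pics/w13c.png

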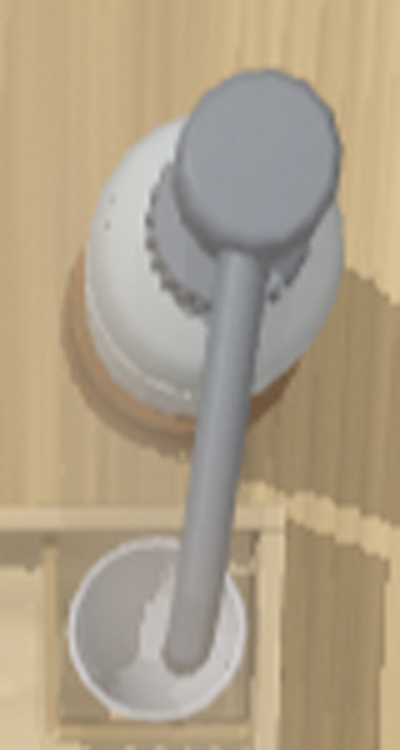

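Run:
```python
from h import *
s=load('w13')
print('dish',ray(s,271.4,135.6,.0365),'spout',ray(s,276.6,140.4,.1685),'pump',ray(s,292,41,.2055))
P=ray(s,292,41,.2055)
print(delta((.533,-.397,.26),-90))
```

```text
dish [ 0.4309617  -0.39045419  0.0365    ] spout [ 0.4329873  -0.38899756  0.1685    ] pump [ 0.53275053 -0.39951441  0.2055    ]
(array([ 0.0371, -0.143 ,  0.0691]), np.float64(-0.09), np.float64(-90.08534641045753))
```

Emit:
move_arm(deltas=[[[0.009, -0.035, 0, 0], [0.019, -0.07, 0.01, 0], [0.028, -0.105, 0.03, 0], [0.037, -0.143, 0.06, 0], [0.037, -0.143, 0.08, 0], [0.037, -0.143, 0.08, 0], [0.037, -0.143, 0.08, 0]]])

```text
t: 16.48
tcp_pos: [0.5321, -0.3942, 0.2462]
tool_rot: [0.707, -0.707, -0.002, -0.003]
force: [-0.4, -0.2, 0.2]
finger_gap: -0.001
```

Run:
```python
from h import *
show();snap('wrist','w14');  snap('scene','s14'); crop('s14',130,50,250,190,4,'s14c')
```

```text
t 16.48 tcp [ 0.5321 -0.3942  0.2462] yaw -89.97 tilt(z) [ 0.0021  0.0077 -1.    ] F [-0.4 -0.2  0.2] gap -0.001 q6 0.76
```

View pics/w14.png

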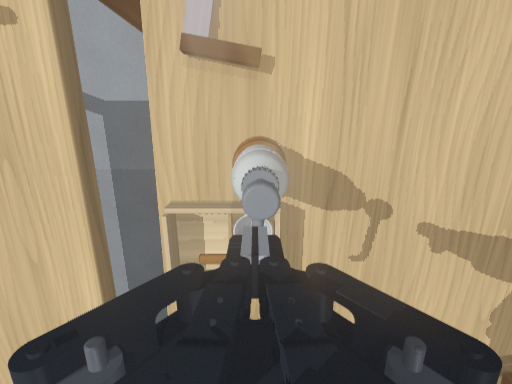

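View pics/s14c.png

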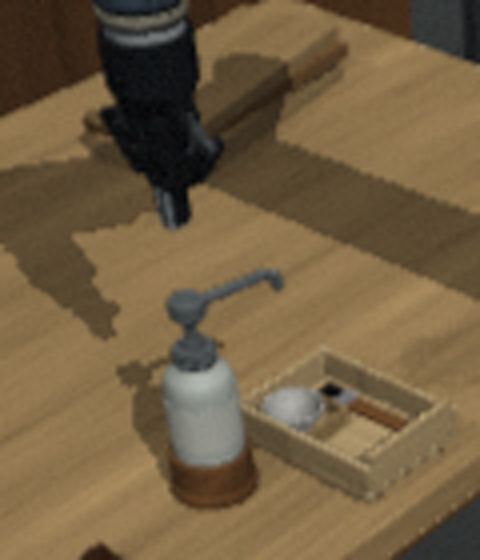

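Run:
```python
from h import *
s=load('w14'); p=ray(s,261,197,.2055); print(p, delta(p))
crop('w14',215,150,305,250,6,'w14c')
sc=load('s14')
for z in (.25,.27,.29,.31): print(z,proj(sc,(.5321,-.3942,z)))
```

```text
[ 0.53819476 -0.39980987  0.2055    ] (array([ 0.0035, -0.005 ,  0.0448]), np.int64(0), np.float64(-90.05941315384756))
0.25 [174.82835198 113.53969942]
0.27 [174.00246363 108.41510061]
0.29 [173.1615611  103.19733958]
0.31 [172.30523123  97.88385257]
```

View pics/w14c.png

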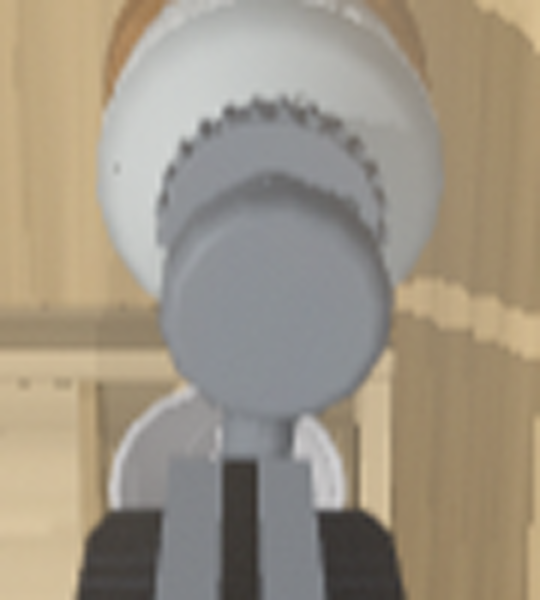

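Emit:
move_arm(deltas=[[[0.004, -0.005, 0.02, 0], [0.004, -0.005, 0.04, 0], [0.004, -0.005, 0.055, 0], [0.004, -0.005, 0.06, 0], [0.004, -0.005, 0.06, 0]]])

```text
t: 17.0
tcp_pos: [0.5374, -0.4, 0.1909]
tool_rot: [-0.707, 0.708, -0.002, 0.003]
force: [-0.3, 0.6, -0.0]
finger_gap: 0.002
```

Run:
```python
from h import *
show();snap('wrist','w15'); crop('w15',200,150,310,270,5,'w15c'); snap('scene','s15'); crop('s15',150,80,220,180,6,'s15c')
```

```text
t 17.0 tcp [ 0.5374 -0.4     0.1909] yaw -90.09 tilt(z) [ 0.0073  0.0022 -1.    ] F [-0.3  0.6 -0. ] gap 0.002 q6 0.76
```

View pics/w15c.png

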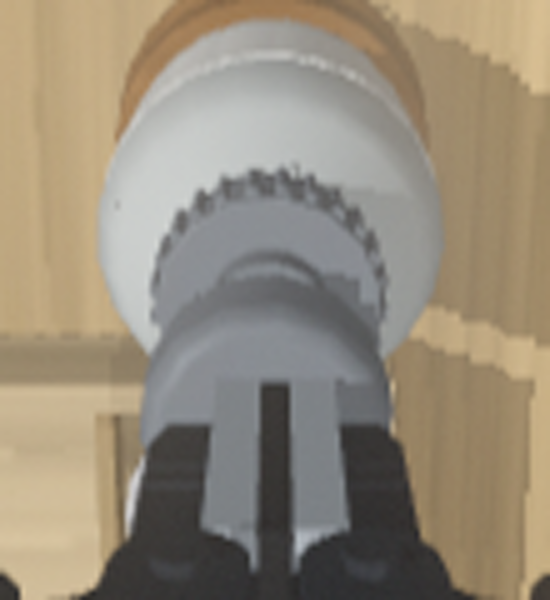

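View pics/s15c.png

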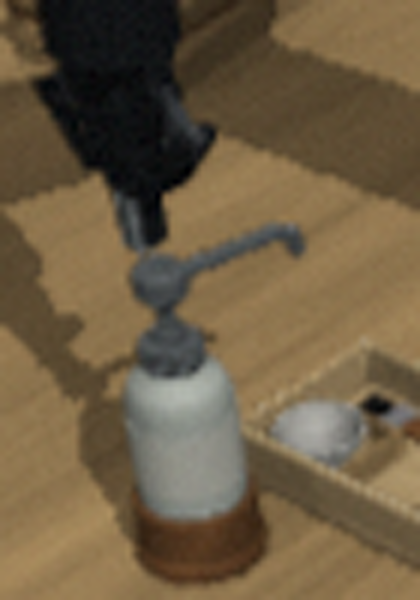

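Emit:
move_arm(deltas=[[[-0.001, 0, 0.003, 0], [-0.001, 0, 0.006, 0], [-0.001, 0, 0.009, 0], [-0.001, 0, 0.012, 0], [-0.001, 0, 0.015, 0], [-0.001, 0, 0.015, 0]]])

```text
t: 17.6
tcp_pos: [0.5383, -0.3996, 0.1764]
tool_rot: [-0.707, 0.708, -0.003, 0.003]
force: [-0.3, 0.3, -0.7]
finger_gap: 0.0
```

Run:
```python
from h import *
show(); snap('scene','s16'); crop('s16',150,80,220,180,6,'s16c')
```

```text
t 17.6 tcp [ 0.5383 -0.3996  0.1764] yaw -90.08 tilt(z) [ 8.6e-03  9.0e-04 -1.0e+00] F [-0.3  0.3 -0.7] gap 0.0 q6 0.76
```

View pics/s16c.png

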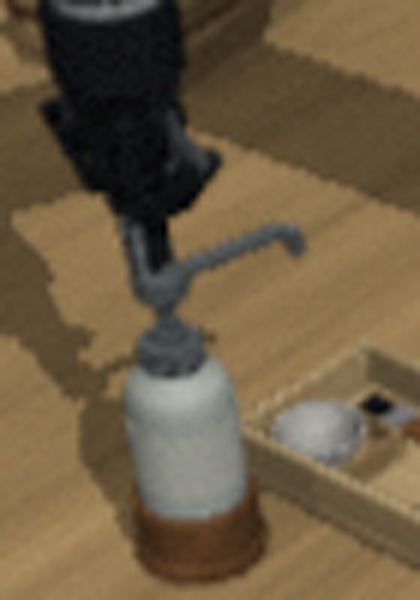

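Emit:
move_arm(deltas=[[[0, 0.002, 0, 0], [0, 0.002, 0.003, 0], [0, 0.002, 0.006, 0], [0, 0.002, 0.009, 0], [0, 0.002, 0.009, 0]]])

```text
t: 18.07
tcp_pos: [0.5364, -0.3999, 0.168]
tool_rot: [-0.707, 0.708, -0.003, 0.003]
force: [-2.1, 0.2, 5.5]
finger_gap: 0.001
```

Emit:
move_arm(deltas=[[[0, 0, 0.003, 0], [0, 0, 0.006, 0], [0, 0, 0.009, 0], [0, 0, 0.0105, 0], [0, 0, 0.0105, 0]]])

```text
t: 18.48
tcp_pos: [0.5364, -0.4, 0.1587]
tool_rot: [-0.707, 0.708, -0.003, 0.003]
force: [-2.2, 1.5, 8.5]
finger_gap: -0.0
```

Run:
```python
from h import *
show(); snap('scene','s17'); crop('s17',150,80,220,180,6,'s17c'); snap('wrist','w17'); crop('w17',200,150,310,270,5,'w17c')
```

```text
t 18.48 tcp [ 0.5364 -0.4     0.1587] yaw -90.08 tilt(z) [ 9.e-03 -5.e-04 -1.e+00] F [-2.2  1.5  8.5] gap -0.0 q6 0.76
```

View pics/s17c.png

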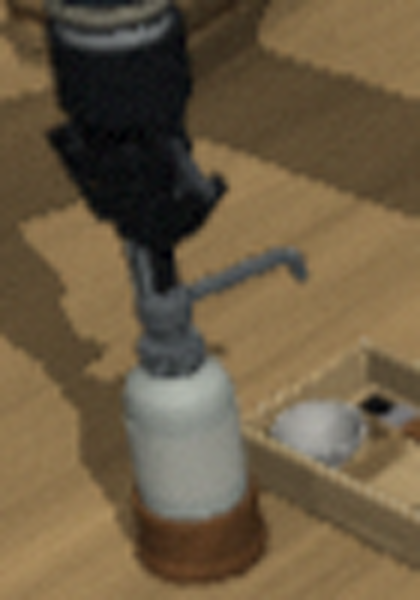

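View pics/w17c.png

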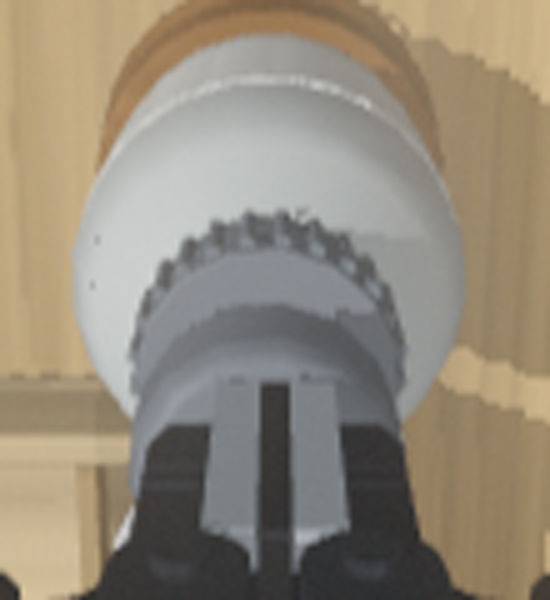

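Pump is well down (about 8.5 N); I press on to the stop.

Emit:
move_arm(deltas=[[[0, 0, 0.002, 0], [0, 0, 0.003, 0], [0, 0, 0.003, 0], [0, 0, 0.003, 0]]])

```text
t: 18.92
tcp_pos: [0.5364, -0.4, 0.158]
tool_rot: [-0.707, 0.707, -0.004, 0.003]
force: [-2.0, 2.1, 10.0]
finger_gap: 0.001
```

Emit:
move_arm(deltas=[[[0, 0, 0.0015, 0], [0, 0, 0.003, 0], [0, 0, 0.003, 0], [0, 0, 0.003, 0]]])

```text
t: 19.25
tcp_pos: [0.5365, -0.4001, 0.158]
tool_rot: [-0.707, 0.707, -0.005, 0.003]
force: [-3.3, 3.7, 13.2]
finger_gap: -0.002
```

Emit:
move_arm(deltas=[[[0, 0, 0, 0], [0, 0, 0, 0], [0, 0, 0, 0], [0, 0, -0.004, 0], [0, 0, -0.01, 0], [0, 0, -0.018, 0], [0, 0, -0.03, 0], [0, 0, -0.06, 0], [0, 0, -0.1, 0], [0, 0, -0.14, 0], [0, 0, -0.16, 0], [0, 0, -0.16, 0], [0, 0, -0.16, 0]]])

```text
t: 20.33
tcp_pos: [0.5354, -0.4002, 0.3198]
tool_rot: [-0.707, 0.707, -0.006, 0.003]
force: [-0.0, -0.0, -1.2]
finger_gap: -0.003
```

Run:
```python
from h import *
show(); snap('scene','s18'); crop('s18',130,80,250,200,5,'s18c'); snap('wrist','w18'); crop('w18',0,0,512,384,1.5,'w18b')
```

```text
t 20.33 tcp [ 0.5354 -0.4002  0.3198] yaw -90.05 tilt(z) [ 0.0129 -0.0053 -0.9999] F [-0.  -0.  -1.2] gap -0.003 q6 0.76
```

View pics/s18c.png

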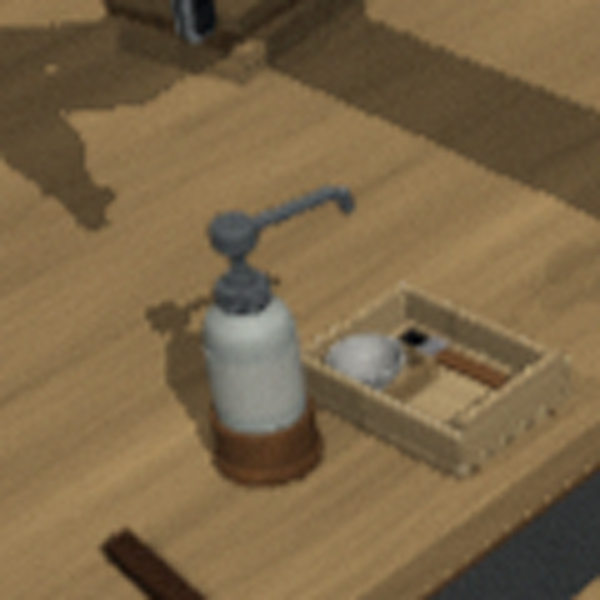

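View pics/w18b.png

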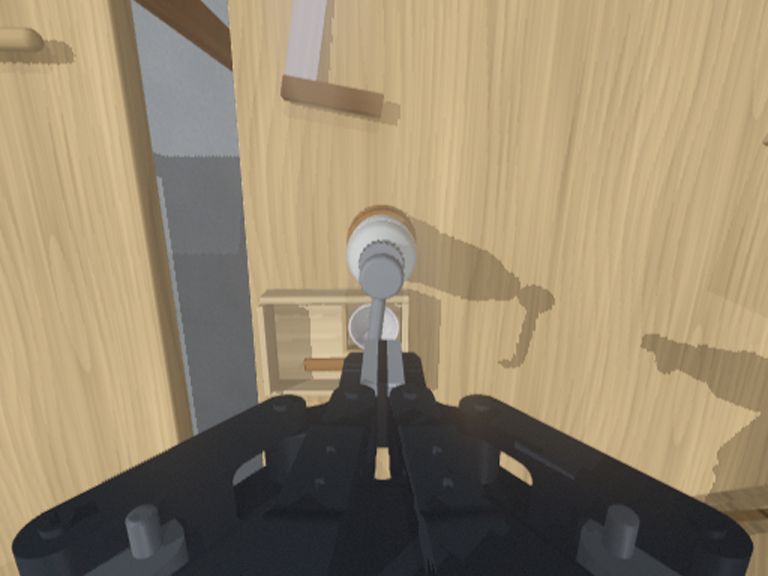

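Run:
```python
from h import *
print(manip.sign_off())
```

```text
the job is handed in; nothing more can be done
None
```

I slid the tray across the gap with its rear wall pinched, set it down on the next bench with the dish under the spout, and released it. I then pressed the pump to its stop and let it spring back. I handed the job in at about 20 s; no verdict was reported.

**Dish position:** after release, the wrist camera put the dish about 3 mm from the spout's plumb line. Before a last 3 mm correction, the overhead and scene cameras had put it 3.5 to 6 mm off.

**Tray:** it looked flat and wholly on the next bench, with the dish in its bay and the brush in its lane. During the crossing I saw no sag in the pictures.

**Pump:** pressing stalled at TCP height 158 mm with the force climbing from 10 to 13 N, which I took as the end stop. In the last picture the head was back at its starting height.

**Bystanders:** in the last pictures the try square showed no shift. I didn't measure the mallet or the pine board again, but the arm never went near either.

**What disagreed:**
- **Fingertips:** they stood about 30 mm farther back than the stated 8 mm ahead of the TCP, in both the wrist and scene pictures. My first pinch therefore closed just above the rear wall without harm, and I repeated it 34 mm lower.
- **Cameras:** the views differed from one another by up to about 10 mm, and the tray corner fits were 1 to 5 pixels off.

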